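Reference dip and sample loading at a bench spectrometer

ROBOT

A 7-joint arm with a two-finger parallel gripper is mounted at the origin on the work surface. World frame = base frame: x ahead of the robot, y to its left, z up, the work surface at z = 0. Lengths are in m, angles in degrees, forces in N, time in s.
With the tool pointing down it reaches from about 0.35 to 0.9 m from the base axis. Payload 8.1 kg.
Tool frame: the origin (TCP) lies on the centre line of the jaws, within the pads' length; the fingertips stand ahead of it and the grasp point (between the pads) is the TCP (robot.tip_extent is the z of the fingertips in the tool frame, in m); z points along the fingers, y is the direction in which the jaws open and shut (so a half turn about z gives the same grasp; the last joint's range is limited). The gripper opens to 92 mm and grips with 3 to 60 N. Pads are 19 mm wide; open, the fingers measure 130 mm over their backs; the gripper's body (75 mm by 190 mm) begins 47 mm behind the grasp point.
Start: joints at [61.1, 24.895, 1.432, 90.138, -0.665, 64.973, -4.303], TCP at [0.244, -0.575, 0.221] pointing down, gripper open.
Joint ranges: [-149.89, 149.89], [-25.12, 119.58], [-72.63, 75.52], [4.76, 147.25], [-75.54, 255.54], [6.69, 114.76], [-157.13, 157.13]. Speed limits (degrees/s): [127.2, 127.2, 172.46, 172.46, 180, 180, 180].

INTERFACE

Orientations are given as [roll, pitch, yaw] about the fixed x, y, z axes, in that order (R = Rz(yaw) Ry(pitch) Rx(roll)).
In Python, from workcell import robot gives the robot as it stands.
- The arm moves only by the tool send_rows, never from a script. Its argument "deltas" is a list of rows, each an object with "hand": the finger opening in m, from 0 to 0.0918; "linear": the shift along the tool's x, y, z in m, a list of three; "turn": the turn about the tool's z in degrees. A call has 1 to 10 rows; each row shifts and turns the commanded pose from where the row before left it, along the tool's axes as they then stand; what a row does not reach is not made up. A row lasts 1/8 s, in which the tool goes at most 62.5 mm and 10.7 degrees, less where a joint would pass 70% of its speed; a pose out of reach is approached as far as the arm can. A call is refused whole if a number of a shift passes 0.0625 or a number of a turn 10.7, either way. A call with a gripper value outside its range is refused whole. The fingers move at their own pace and stop on an object; the grip force is fixed at half the most. Time passes only in rows, so rows that do not move let the fingers close. It gives the time, the measured TCP pose, the force and the opening at its end, in the units of the state.
- robot.get_obs(): the state, without advancing time (a new reading comes with each control period).
- robot.capture(name): name is "scene" or "top" or "wrist"; returns the picture (420x560x3 uint8, blue, green, red); there is no depth.
- robot.camera_model(name): a dict with "camera_matrix" (3x3 intrinsics, pixels), "extrinsics" (4x4, takes a point from world to camera coordinates). Camera axes: x right, y up, looking along -z (the intrinsics and any distortion apply to the point x, -y, -z); pixel columns grow to the right and rows downward; lengths in m; the calibration is good to about 2 mm. A picture is of the moment at which its call begins: read the wrist's pose just before it. camera_model takes no time and is no camera call; for the wrist camera it gives the pose at the moment of the call.
- robot.finish_job(): hands the job in, once; it reports no verdict.
The state is a dict: "t": time; "joints": joint angles; "qvel": joint speeds; "tau": joint torques, N m; "eef_pos": TCP position; "tool_rot": TCP orientation; "contact_force": force on the tool from outside, world axes, zero at the start; "torque": the same for the moment, N m; "opening": finger opening in m.
Only numpy, scipy, OpenCV 4.12 (cv2) and the standard library are available. Lean on these libraries where they do the work, as an engineer would, in place of code of your own. Each camera call takes 0.05 s, during which the arm holds its last target.

TASK

Take the orange-handled dip probe out of its stand, dip its tip gently into the blue rinse beaker, about halfway down, then in the same way into the yellow reference beaker, rinse it once more in the blue one, and hang the probe back upright in its stand. Then lay every sample holder on the bench flat in the open drawer of the spectrometer, one to a bay with its rib upward, and push the drawer fully home. Last of all press the green start button all the way down and let it come up again; keep the beakers standing and leave the mug, the bottle and the mouse where they are.

Things in the scene. Friction and masses are not known exactly. Their poses are not given: they have to be found in the camera images.
- probe: dip probe hanging upright in its stand: orange round handle 26 mm across, from 8 to 75 mm above the origin; black round flange 56 mm across and 8 mm thick whose underside rests on the stand; below it a steel shaft 12 mm across and 100 mm long. Origin: centre of the flange's underside, z up along the handle. 0.15 kg
- probe_tip (a point): lower end of the probe's shaft, 100 mm below the probe's origin
- stand_hole (a point): centre of the 34 mm hole through the stand's top plate, at the height of the plate's upper face, 120 mm above the bench. The plate is white, 90 x 90 mm, 12 mm thick; its only support is an aluminium web on one side (the stand's +x). The black foot below is 12 mm thick. The stand is fixed
- rinse_beaker: open blue plastic beaker, 85 mm high, 72 mm across the rim outside, about 4 mm wall, slightly narrower toward the foot, standing loose on the bench. Origin: centre of the underside, z up. The rinse beaker
- reference_beaker: open yellow plastic beaker, 85 mm high, 72 mm across the rim outside, about 4 mm wall, slightly narrower toward the foot, standing loose on the bench. Origin: centre of the underside, z up. The reference beaker
- holder_red: sample holder: black plate 80 x 48 x 10 mm lying flat, with an upright red grip rib 56 long x 14 thick x 28 mm high along the middle of its top (top of rib 38 mm above the underside). Origin: centre of the underside; x runs along the plate and the rib, y across the rib, z up. 0.1 to 0.15 kg. May be absent.
- holder_green: sample holder: black plate 80 x 48 x 10 mm lying flat, with an upright green grip rib 56 long x 14 thick x 28 mm high along the middle of its top (top of rib 38 mm above the underside). Origin: centre of the underside; x runs along the plate and the rib, y across the rib, z up. 0.1 to 0.15 kg. May be absent.
- holder_white: sample holder: black plate 80 x 48 x 10 mm lying flat, with an upright white grip rib 56 long x 14 thick x 28 mm high along the middle of its top (top of rib 38 mm above the underside). Origin: centre of the underside; x runs along the plate and the rib, y across the rib, z up. 0.1 to 0.15 kg. May be absent.
- bay0 (a point): centre of the floor of bay 0 of 3 of the drawer's grey tray, moves with the drawer. x points into the spectrometer (the way the drawer closes), y along the row of bays, z up; this floor is 16 mm above the bench. Each bay is 100 mm (x) by 64 mm (y) inside, the 4 mm walls and dividers between bays are 12 mm high; bays are 68 mm apart, bay 1 in the middle. One holder fits in a bay, its length along x
- bay1 (a point): centre of the floor of bay 1 of 3 of the drawer's grey tray, moves with the drawer. x points into the spectrometer (the way the drawer closes), y along the row of bays, z up; this floor is 16 mm above the bench. Each bay is 100 mm (x) by 64 mm (y) inside, the 4 mm walls and dividers between bays are 12 mm high; bays are 68 mm apart, bay 1 in the middle. One holder fits in a bay, its length along x
- bay2 (a point): centre of the floor of bay 2 of 3 of the drawer's grey tray, moves with the drawer. x points into the spectrometer (the way the drawer closes), y along the row of bays, z up; this floor is 16 mm above the bench. Each bay is 100 mm (x) by 64 mm (y) inside, the 4 mm walls and dividers between bays are 12 mm high; bays are 68 mm apart, bay 1 in the middle. One holder fits in a bay, its length along x
- drawer_front (a point): middle of the outer face of the drawer's grey front panel, 45 mm above the bench; x points in the closing direction. The panel is 236 mm wide, reaches from 5 to 81 mm above the bench and stands 30 mm proud of the spectrometer when home. The spectrometer is 95 mm high over the first 180 mm behind its front, then 184 mm
- drawer (a joint): how far the spectrometer's sample drawer is out, m: 0 fully home, up to 0.14; slides with about 2 N of friction
- start (a joint): how far the start button is pressed, m: 0 up, 0.008 fully down; needs about 5 N
- start_top (a point): centre of the top of the round green start button (36 mm across), on the sample deck near the end nearer the robot; pressed straight down
- mug: white mug, 80 mm across, 95 mm high, bystander; origin at the centre of the underside
- solvent_bottle: brown bottle, 68 mm across, 160 mm high, bystander; origin at the centre of the underside
- mouse: grey computer mouse 105 x 60 x 30 mm, bystander; origin at the centre of the underside
Things that resemble listed ones, but are neither listed nor needed, are in the scene too. Leave any turquoise look-alike of the probe alone.

How it is judged (in metres and radians):
On the way, in this order (a step that is already met when the one before it is completed fails the run):
1. the held probe's tip is dipped in the blue rinse beaker (horizontal distance between probe_tip and rinse_beaker below 0.03 m and z of probe_tip in the frame of rinse_beaker below 0.058 m and contact force between the fingers and probe above 0.5 N), for 0.1 s.
2. the held probe's tip is dipped in the yellow reference beaker (horizontal distance between probe_tip and reference_beaker below 0.03 m and z of probe_tip in the frame of reference_beaker below 0.058 m and contact force between the fingers and probe above 0.5 N), for 0.1 s.
3. the held probe's tip is dipped in the blue rinse beaker again (all of step 1), for 0.1 s.
4. the probe hangs upright in its stand again, released (horizontal distance between probe and stand_hole below 0.015 m and z of probe in the frame of stand_hole between -0.005 and 0.005 m and angle between probe's own z axis and vertical below 0.1 rad and contact force between the fingers and probe below 0.1 N), for 0.2 s.
5. every sample holder lies flat in a bay of the drawer (x of holder_red in the frame of bay1 between -0.03 and 0.03 m and y of holder_red in the frame of bay1 between -0.09 and 0.09 m and z of holder_red in the frame of bay1 between -0.005 and 0.005 m and angle between each of holder_red, holder_green, holder_white's own z axis and vertical below 0.1 rad and x of holder_green in the frame of bay1 between -0.03 and 0.03 m and y of holder_green in the frame of bay1 between -0.09 and 0.09 m and z of holder_green in the frame of bay1 between -0.005 and 0.005 m and x of holder_white in the frame of bay1 between -0.03 and 0.03 m and y of holder_white in the frame of bay1 between -0.09 and 0.09 m and z of holder_white in the frame of bay1 between -0.005 and 0.005 m), for 0.2 s.
6. the drawer, with the holders, is pushed fully home (all of step 5 and value of joint drawer below 0.004 m), for 0.2 s.
7. the start button is fully down (value of joint start above 0.0062 m), for 0.05 s.
At the end, for the whole second after the job is handed in: probe hangs upright in its stand, flange within 5 mm of the plate; every holder present flat on a bay floor (within 5 mm and 0.1 rad), rib up; drawer home within 4 mm; start button up again (under 2 mm down); both beakers upright (all of step 6 and horizontal distance between probe and stand_hole below 0.015 m and z of probe in the frame of stand_hole between -0.005 and 0.005 m and angle between each of probe, rinse_beaker, reference_beaker's own z axis and vertical below 0.1 rad and value of joint start below 0.002 m and linear speed of probe below 0.02 m/s); the robot touches nothing.
It fails at once if the start button is pressed with the drawer not home (value of joint start above 0.005 m and value of joint drawer above 0.01 m).
It fails at once if a beaker is tipped over (angle between any of rinse_beaker, reference_beaker's own z axis and vertical above 0.35 rad).
It fails at once if the probe is rammed into a beaker (over 20 N) (contact force between probe and rinse_beaker above 20 N or contact force between probe and reference_beaker above 20 N).
It fails at once if the mug, the bottle or the mouse is moved more than 30 mm (distance of any of mug, solvent_bottle, mouse from where it was at the start of the episode above 0.03 m).
Of holder_red, holder_green, holder_white only 2 to 3 are there at a start; the rules pass over those that are not, and their reading is None.
At some moment in a run one of holder_red, holder_green, holder_white may be knocked a few centimetres aside while the robot is not near it.
It also fails if it takes over 208 s, if anything falls off the work surface, if the arm or the gripper's body presses on something with over 40 N, if the wrist force passes 120 N, or if a joint passes its speed limit or range.

## Working session

There is one attempt and no reset: what is moved stays moved. The work goes in short steps, Python scripts to look and compute and a tool call to move; the robot and the scene stay as the last step left them, time stands still between calls to the robot, and variables do not carry over. Pictures are saved under pics/ and viewed, and the job is handed in when it is done.

Besides the shell and the picture viewer there is one more tool, called after "Request:" as name(argument=value, ...), one argument or row to a line, values as JSON. send_rows: Moves the arm, as the interface text tells. Its arguments: {"type":"object","properties":{"deltas":{"type":"array"}},"required":["deltas"]}

```bash
ls; mkdir -p pics; python3 - <<'E'
from workcell import robot
import cv2
o=robot.get_obs(); print(o); print(robot.tip_extent)
for n in ["scene","top","wrist"]:
    m=robot.camera_model(n); print(n,m)
    cv2.imwrite(f"pics/{n}0.png",robot.capture(n))
E
```

```text
pics
{'t': 0.0, 'joints': array([61.09934406, 24.93616069,  1.43108746, 90.18897617, -0.66318079,
       64.97318213, -4.30371092]), 'qvel': array([-0.0489701 , -0.03036261,  0.03472119, -0.06257869, -0.0031692 ,
       -0.02865933,  0.01876394]), 'tau': array([ 5.59332912e-04, -6.67847586e+01,  9.85076465e-01, -3.14461648e+01,
       -6.05337764e-02,  4.30018036e-02,  1.34269289e-04]), 'eef_pos': array([ 0.24416236, -0.57477088,  0.22014904]), 'tool_rot': array([-1.79910469e+02,  9.58150237e-03,  2.30177159e+01]), 'contact_force': array([-1.25837496, -0.30315112,  1.20576244]), 'torque': array([-0.00081917, -0.06032146,  0.03168308]), 'opening': 0.09193853047025505}
0.019
scene {'camera_matrix': array([[541.87807069,   0.        , 277.61655936],
       [  0.        , 541.87807069, 204.1345772 ],
       [  0.        ,   0.        ,   1.        ]]), 'extrinsics': array([[-0.65095101,  0.75907622, -0.00812853,  0.46747288],
       [-0.65154529, -0.55317818,  0.51911717,  0.24359558],
       [ 0.38955297,  0.34321595,  0.85466443, -1.96778273],
       [ 0.        ,  0.        ,  0.     
[... 292 characters left out ...]
02],
       [ 9.85461162e-01, -2.97365116e-03,  1.69874824e-01,
        -5.79424406e-01],
       [-1.69899857e-01, -2.06639500e-02,  9.85244660e-01,
        -1.50034034e+00],
       [ 0.00000000e+00,  0.00000000e+00,  0.00000000e+00,
         1.00000000e+00]])}
wrist {'camera_matrix': array([[336.7872197 ,   0.        , 275.95875393],
       [  0.        , 336.7872197 , 205.8763107 ],
       [  0.        ,   0.        ,   1.        ]]), 'extrinsics': array([[ 0.39088566, -0.92043855, -0.00112836, -0.62579379],
       [ 0.87584218,  0.37232318, -0.30704385,  0.03832194],
       [ 0.28303511,  0.11903077,  0.9516947 , -0.3925426 ],
       [ 0.        ,  0.        ,  0.        ,  1.        ]])}
```

View pics/scene0.png

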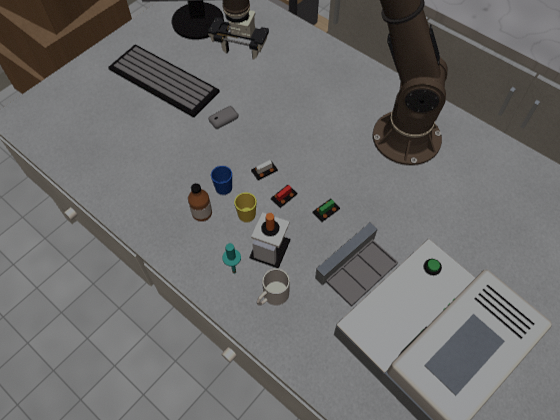

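View pics/top0.png

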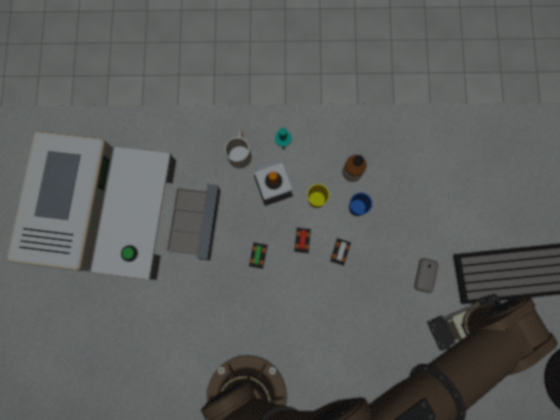

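View pics/wrist0.png

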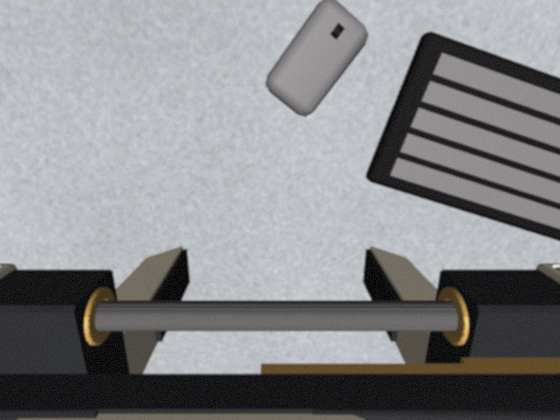

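```bash
cat > h.py <<'E'
import numpy as np, cv2
from workcell import robot
def ray(m,px):
    K=np.array(m["camera_matrix"]);E=np.array(m["extrinsics"])
    d=np.linalg.inv(K)@np.array([px[0],px[1],1.0]); d=np.array([d[0],-d[1],-d[2]])
    R=E[:3,:3];return -R.T@E[:3,3],R.T@d
def onplane(m,px,z):
    c,d=ray(m,px); return c+d*(z-c[2])/d[2]
def proj(m,p):
    K=np.array(m["camera_matrix"]);E=np.array(m["extrinsics"])
    q=E[:3,:3]@np.array(p)+E[:3,3]; q=K@np.array([q[0],-q[1],-q[2]]);return q[:2]/q[2]
def tri(m1,p1,m2,p2):
    c1,d1=ray(m1,p1);c2,d2=ray(m2,p2);d1/=np.linalg.norm(d1);d2/=np.linalg.norm(d2)
    t=np.linalg.lstsq(np.stack([d1,-d2],1),c2-c1,rcond=None)[0]
    a=c1+t[0]*d1;b=c2+t[1]*d2;return (a+b)/2,np.linalg.norm(a-b)
HS={'orange':((5,150,80),(14,255,255)),'blue':((108,150,40),(125,255,255)),'yellow':((24,130,80),(34,255,255)),
'red':((172,150,50),(180,255,255),(0,150,50),(4,255,255)),'green':((50,120,40),(75,255,255)),'teal':((80,120,50),(98,255,255))}
def mask(im,c):
    h=cv2.cvtColor(im,cv2.COLOR_BGR2HSV);r=HS[c];k=cv2.inRange(h,r[0],r[1])
    if len(r)>2:k|=cv2.inRange(h,r[2],r[3])
    return k
def blobs(k,amin=15):
    n,l,s,c=cv2.connectedComponentsWithStats(k)
    return sorted([(int(s[i,4]),tuple(np.round(c[i],1)),tuple(s[i,:4]),i) for i in range(1,n) if s[i,4]>=amin],reverse=True),l
E
python3 - <<'E'
from h import *
for n in ["scene","top"]:
    im=cv2.imread(f"pics/{n}0.png")
    for c in HS:
        print(n,c,[b[:3] for b in blobs(mask(im,c))[0][:5]])
    crop=im[100:300,150:410] if n=='top' else im[140:340,170:430]
    cv2.imwrite(f"pics/{n}0c.png",cv2.resize(crop*1,None,fx=3,fy=3,interpolation=cv2.INTER_CUBIC))
E
```

```text
scene orange [(183, (np.float64(197.9), np.float64(199.5)), (np.int32(189), np.int32(192), np.int32(19), np.int32(15))), (100, (np.float64(269.5), np.float64(220.8)), (np.int32(266), np.int32(213), np.int32(8), np.int32(17)))]
scene blue [(454, (np.float64(221.8), np.float64(178.9)), (np.int32(211), np.int32(166), np.int32(21), np.int32(28)))]
scene yellow [(110, (np.float64(244.7), np.float64(204.4)), (np.int32(235), np.int32(193), np.int32(21), np.int32(19)))]
scene red [(126, (np.float64(283.4), np.float64(192.7)), (np.int32(277), np.int32(185), np.int32(15), np.int32(17)))]
scene green [(122, (np.float64(433.3), np.float64(264.9)), (np.int32(428), np.int32(259), np.int32(12), np.int32(13))), (118, (np.float64(326.1), np.float64(206.8)), (np.int32(319), np.int32(200), np.int32(15), np.int32(15)))]
scene teal [(281, (np.float64(231.1), np.float64(256.2)), (np.int32(223), np.int32(244), np.int32(18), np.int32(27)))]
top orange [(15, (np.float64(297.5), np.float64(245.4)), (np.int32(296), np.int32(244), np.int32(4), np.int32(4)))]
top blue [(304, (np.float64(359.8), np.float64(204.0)), (np.int32(350), np.int32(194), np.int32(21), np.int32(21)))]
top yellow [(275, (np.float64(317.3), np.float64(196.8)), (np.int32(308), np.int32(184), np.int32(21), np.int32(23)))]
top red [(95, (np.float64(302.2), np.float64(239.1)), (np.int32(299), np.int32(230), np.int32(7), np.int32(19)))]
top green [(119, (np.float64(127.8), np.float64(252.7)), (np.int32(122), np.int32(247), np.int32(13), np.int32(12))), (82, (np.float64(257.4), np.float64(254.5)), (np.int32(254), np.int32(246), np.int32(7), np.int32(18)))]
top teal [(206, (np.float64(282.6), np.float64(137.2)), (np.int32(275), np.int32(128), np.int32(16), np.int32(19)))]
```

View pics/scene0c.png

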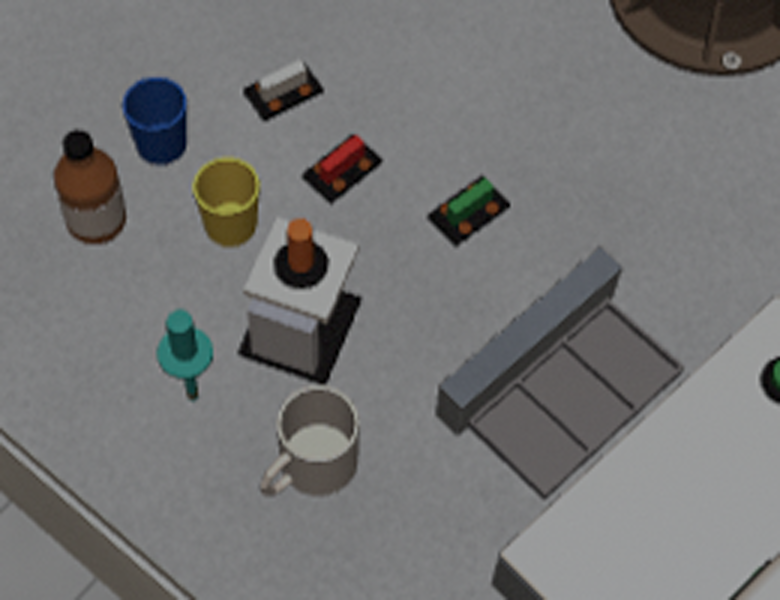

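View pics/top0c.png

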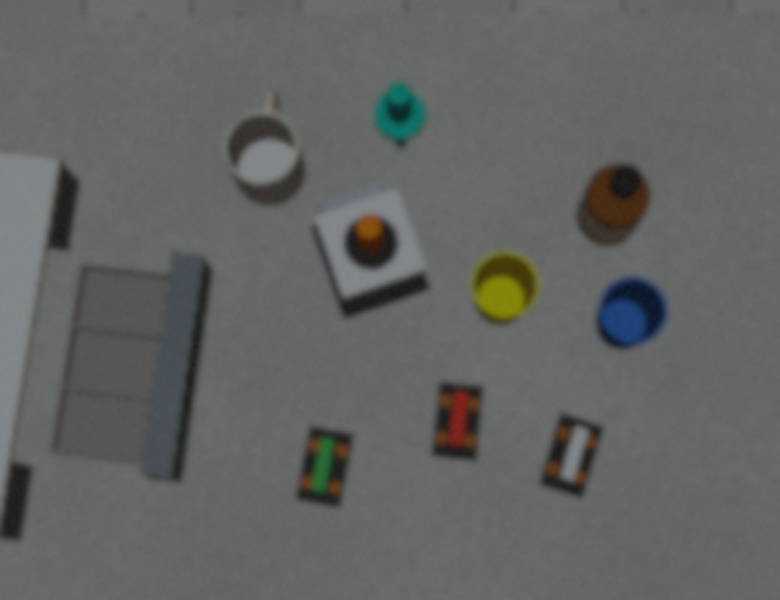

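```bash
cat > est.py <<'E'
from h import *
T=robot.camera_model("top");S=robot.camera_model("scene")
def rib(im,m,k,z=0.038):
    bs,l=blobs(k,30)
    out=[]
    for b in bs[:3]:
        pts=np.argwhere(l==b[3])[:,::-1]
        w=np.array([onplane(m,p,z)[:2] for p in pts]);c=w.mean(0)
        u,s,v=np.linalg.svd(w-c);a=np.degrees(np.arctan2(v[0,1],v[0,0]))%180
        out.append((b[0],np.round(c,4),round(a,1),b[1]))
    return out
E
python3 - <<'E'
from est import *
t=cv2.imread("pics/top0.png");s=cv2.imread("pics/scene0.png")
for c in ['red','green']:
    print(c,'top',rib(t,T,mask(t,c)));print(c,'scene',rib(s,S,mask(s,c)))
for c in ['blue','yellow']:
  for im,m,n in ((t,T,'top'),(s,S,'scene')):
    b,l=blobs(mask(im,c));k=(l==b[0][3]).astype(np.uint8);x=b[0][2]
    print(c,n,onplane(m,(x[0]+x[2]/2-.5,x[1]+x[3]/2-.5),0.08))
# crude manual triangulations
print('probe top of handle',tri(T,(150+369/3,100+222/3),S,(170+300/3,140+226/3)))
print('flange', onplane(T,(150+370/3,100+241/3),0.128),onplane(S,(170+301/3,140+264/3),0.128))
for p in [(150+316/3,100+222/3),(150+400/3,100+190/3),(150+428/3,100+272/3),(150+346/3,100+302/3)]: print('plate',onplane(T,p,0.12))
for p in [(170+356/3,140+243/3),(170+277/3,140+218/3),(170+247/3,140+293/3),(170+324/3,140+317/3)]: print('plateS',onplane(S,p,0.12))
print('bottle',onplane(T,(150+625/3,100+180/3),.16),'mug',onplane(T,(150+263/3,100+150/3),.095))
print('teal',tri(T,(150+399/3,100+90/3),S,(170+180/3,140+318/3)))
print('button',tri(T,(127.8,252.7),S,(433.3,264.9)))
for p in [(150+172/3,100+253/3),(150+208/3,100+258/3),(150+181/3,100+479/3),(150+142/3,100+474/3)]: print('panelTop',onplane(T,p,0.081))
for p in [(170+601/3,140+247/3),(170+620/3,140+267/3),(170+440/3,140+385/3),(170+458/3,140+403/3)]: print('panelS',onplane(S,p,0.081))
E
```

```text
red top [(95, array([ 0.4803, -0.1729]), np.float64(174.0), (np.float64(302.2), np.float64(239.1)))]
red scene [(126, array([ 0.4898, -0.1699]), np.float64(1.5), (np.float64(283.4), np.float64(192.7)))]
green top [(119, array([0.4377, 0.3805]), np.float64(116.7), (np.float64(127.8), np.float64(252.7))), (82, array([ 0.4317, -0.0313]), np.float64(170.1), (np.float64(257.4), np.float64(254.5)))]
green scene [(122, array([0.3926, 0.3503]), np.float64(33.9), (np.float64(433.3), np.float64(264.9))), (118, array([ 0.4413, -0.0279]), np.float64(174.6), (np.float64(326.1), np.float64(206.8)))]
blue top [ 0.58505813 -0.35227524  0.08      ]
blue scene [ 0.603932   -0.34231244  0.08      ]
yellow top [ 0.61406027 -0.22221761  0.08      ]
yellow scene [ 0.61693709 -0.22357219  0.08      ]
probe top of handle (array([ 0.65274537, -0.08429128,  0.19785467]), np.float64(0.0018455335674102023))
flange [ 0.65054011 -0.08390907  0.128     ] [ 0.65525428 -0.08143697  0.128     ]
plate [ 0.67257252 -0.02826563  0.12      ]
plate [ 0.70594357 -0.11437189  0.12      ]
plate [ 0.61983809 -0.1427344   0.12      ]
plate [ 0.58908267 -0.05944629  0.12      ]
plateS [ 0.59748297 -0.05779532  0.12      ]
plateS [ 0.62740354 -0.13851457  0.12      ]
plateS [ 0.71187884 -0.10387913  0.12      ]
plateS [ 0.68240519 -0.02785833  0.12      ]
bottle [ 0.70437843 -0.33907657  0.16      ] mug [0.75675188 0.02995237 0.095     ]
teal (array([ 0.79360773, -0.11345099,  0.17591929]), np.float64(0.0014565703066967387))
button (array([0.43238954, 0.35593119, 0.11086557]), np.float64(0.001246816403118251))
panelTop [0.64937057 0.12558198 0.081     ]
panelTop [0.64384812 0.0875488  0.081     ]
panelTop [0.41281927 0.11035032 0.081     ]
panelTop [0.41795087 0.15052711 0.081     ]
panelS [0.41891081 0.12570512 0.081     ]
panelS [0.42556683 0.15446723 0.081     ]
panelS [0.65029392 0.09575991 0.081     ]
panelS [0.65397002 0.1213144  0.081     ]
```

```bash
cat > plan.py <<'E'
import sys
from h import *
def plan(x,y,z,yaw=None):
    o=robot.get_obs();p=o["eef_pos"];Y=o["tool_rot"][2]
    c,s=np.cos(np.radians(Y)),np.sin(np.radians(Y));d=np.array([x,y,z])-p
    t=np.array([c*d[0]+s*d[1],s*d[0]-c*d[1],-d[2]])
    print("at",np.round(p,4),"rot",np.round(o["tool_rot"],2),"open",round(o["opening"],4),"t",round(o["t"],2))
    print("tool shift mm",np.round(t*1e3,1),"norm",round(np.linalg.norm(t)*1e3),"turn",None if yaw is None else round((Y-yaw+180)%360-180,1))
if __name__=="__main__": plan(*map(float,sys.argv[1:]))
E
python3 plan.py .5 -.15 .4 0; python3 - <<'E'
from h import *
for n in("top","scene","wrist"):print(n,ray(robot.camera_model(n),(280,210)))
E
```

```text
at [ 0.2443 -0.5749  0.2204] rot [-179.94    0.     23.02] open 0.0918 t 0.15
tool shift mm [ 401.5 -291.  -179.6] norm 527 turn 23.0
top (array([ 0.31614838, -0.12872339,  1.57462814]), array([ 0.16541166,  0.01670306, -0.9861017 ]))
scene (array([1.2295711 , 0.45527863, 1.55913913]), array([-0.38536368, -0.33388943, -0.86031924]))
wrist (array([ 0.32217092, -0.54358545,  0.38474733]), array([-0.28897279, -0.1348162 , -0.94795212]))
```

Request:
send_rows(
  deltas=[
    {"hand":0.0918,"linear":[0.044,-0.032,-0.02],"turn":0},
    {"hand":0.0918,"linear":[0.044,-0.032,-0.02],"turn":0},
    {"hand":0.0918,"linear":[0.044,-0.032,-0.02],"turn":0},
    {"hand":0.0918,"linear":[0.044,-0.032,-0.02],"turn":0},
    {"hand":0.0918,"linear":[0.044,-0.032,-0.02],"turn":0},
    {"hand":0.0918,"linear":[0.044,-0.032,-0.02],"turn":0},
    {"hand":0.0918,"linear":[0.044,-0.032,-0.02],"turn":0},
    {"hand":0.0918,"linear":[0.044,-0.032,-0.02],"turn":0},
    {"hand":0.0918,"linear":[0.044,-0.032,-0.02],"turn":0},
  ],
)

```text
t: 1.27
eef_pos: [0.4967, -0.1538, 0.4015]
tool_rot: [180.0, 0.0, 23.0]
contact_force: [1.1, 0.6, -0.3]
opening: 0.0921
```

Request:
send_rows(
  deltas=[
    {"hand":0.0918,"linear":[0,0,0],"turn":8},
    {"hand":0.0918,"linear":[0,0,0],"turn":8},
    {"hand":0.0918,"linear":[0,0,0],"turn":7},
    {"hand":0.0918,"linear":[0,0,0],"turn":0},
  ],
)

```text
t: 1.78
eef_pos: [0.4961, -0.1552, 0.4007]
tool_rot: [-180.0, 0.0, 0.1]
contact_force: [0.1, -0.6, -0.5]
opening: 0.0919
```

```bash
cat > snap.py <<'E'
import sys
from h import *
import pickle
n=sys.argv[1]
o=robot.get_obs();m=robot.camera_model("wrist");im=robot.capture("wrist")
pickle.dump((m,o),open(f"pics/{n}.pkl","wb"));cv2.imwrite(f"pics/{n}.png",im);print(np.round(o["eef_pos"],4),np.round(o["tool_rot"],2),o["t"])
E
python3 snap.py w1
```

```text
[ 0.4961 -0.1552  0.4007] [-1.8e+02  3.0e-02  7.0e-02] 1.775
```

View pics/w1.png

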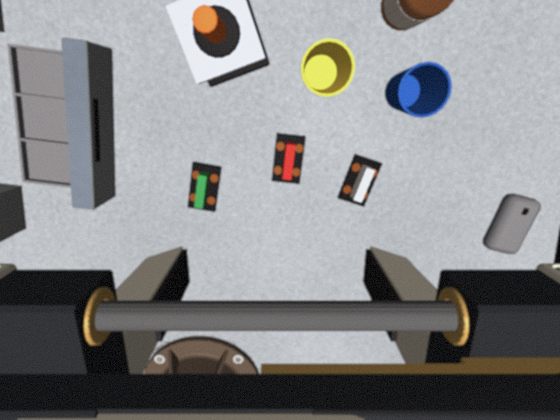

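Request:
send_rows(
  deltas=[
    {"hand":0.0918,"linear":[0.04,-0.02,0],"turn":0},
    {"hand":0.0918,"linear":[0.04,-0.02,0],"turn":0},
    {"hand":0.0918,"linear":[0.03,-0.02,0],"turn":0},
    {"hand":0.0918,"linear":[0,0,0],"turn":0},
    {"hand":0.0918,"linear":[0,0,0],"turn":0},
  ],
)

```text
t: 2.45
eef_pos: [0.6059, -0.0959, 0.4007]
tool_rot: [180.0, 0.0, 0.1]
contact_force: [-0.5, -0.8, 0.1]
opening: 0.0915
```

```bash
python3 snap.py w2
```

```text
[ 0.6059 -0.0959  0.4007] [1.7998e+02 3.0000e-02 8.0000e-02] 2.45
```

View pics/w2.png

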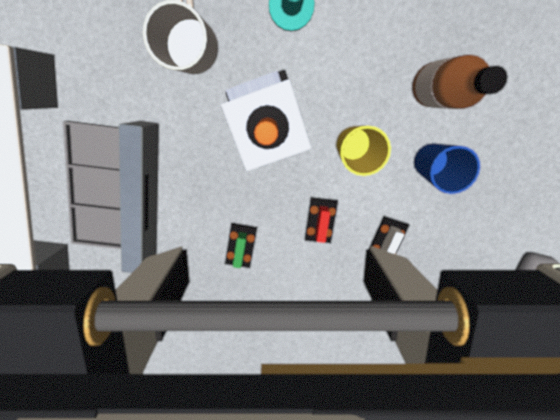

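```bash
cat > meas.py <<'E'
import sys,pickle
from h import *
HS.update({'orange':((4,140,80),(16,255,255))})
def load(n): 
    m,o=pickle.load(open(f"pics/{n}.pkl","rb"));return cv2.imread(f"pics/{n}.png"),m,o
def hull(k,z,m):
    b,l=blobs(k,30);kk=(l==b[0][3]).astype(np.uint8)
    c=max(cv2.findContours(kk,cv2.RETR_EXTERNAL,cv2.CHAIN_APPROX_NONE)[0],key=len)
    return c[:,0,:],np.array([onplane(m,p,z)[:2] for p in c[:,0,:]])
def rects(im,m,roi=None):
    "dark plates"
    pass
E
python3 - <<'E'
from meas import *
for n in ('w1','w2'):
    im,m,o=load(n);hsv=cv2.cvtColor(im,cv2.COLOR_BGR2HSV)
    print(n)
    for c,z in (('orange',.195),('yellow',.085),('blue',.085)):
        b,l=blobs(mask(im,c),30);print(c,[(q[0],q[1]) for q in b[:6]])
        if c!='orange':
            p,w=hull(mask(im,c),z,m);
            (cx,cy),r=cv2.minEnclosingCircle(w.astype(np.float32));print('  encl',round(cx,4),round(cy,4),round(r,4))
    bl=cv2.inRange(hsv,(0,0,0),(180,255,60))
    print('dark',[(q[0],q[1],tuple(map(int,q[2]))) for q in blobs(bl,100)[0]])
E
```

```text
w1
orange [(818, (np.float64(208.8), np.float64(23.6))), (508, (np.float64(427.1), np.float64(5.9))), (68, (np.float64(355.5), np.float64(167.0))), (68, (np.float64(280.6), np.float64(146.0))), (67, (np.float64(213.7), np.float64(177.9))), (66, (np.float64(298.5), np.float64(147.9)))]
yellow [(1524, (np.float64(323.4), np.float64(69.3)))]
  encl 0.6176 -0.2245 0.0344
blue [(2420, (np.float64(419.9), np.float64(89.6)))]
  encl 0.5904 -0.3482 0.0425
dark [(46366, (np.float64(273.9), np.float64(356.0)), (0, 250, 560, 170)), (3102, (np.float64(101.4), np.float64(120.4)), (88, 43, 26, 163)), (1006, (np.float64(10.6), np.float64(212.3)), (0, 187, 25, 53)), (893, (np.float64(220.9), np.float64(36.1)), (195, 7, 44, 49)), (412, (np.float64(208.4), np.float64(181.5)), (193, 163, 27, 47)), (330, (np.float64(238.6), np.float64(72.1)), (209, 58, 59, 28)), (170, (np.float64(366.1), np.float64(161.9)), (352, 156, 29, 14)), (165, (np.float64(290.3), np.float64(138.5)), (277, 134, 27, 10)), (145, (np.float64(15.2), np.float64(69.7)), (12, 48, 8, 44)), (144, (np.float64(350.3), np.float64(178.2)), (34
[... 707 characters left out ...]
13 0.0369
blue [(2200, (np.float64(448.2), np.float64(166.8)))]
  encl 0.5944 -0.3427 0.0482
dark [(45680, (np.float64(273.0), np.float64(354.8)), (0, 246, 560, 174)), (1915, (np.float64(36.3), np.float64(79.2)), (17, 49, 40, 59)), (1572, (np.float64(149.7), np.float64(187.3)), (143, 125, 15, 133)), (709, (np.float64(489.3), np.float64(79.8)), (473, 67, 33, 27)), (692, (np.float64(268.4), np.float64(123.1)), (248, 107, 40, 41)), (299, (np.float64(387.0), np.float64(229.7)), (372, 217, 36, 29)), (178, (np.float64(243.1), np.float64(229.0)), (231, 224, 25, 12)), (167, (np.float64(323.1), np.float64(202.5)), (311, 198, 26, 10)), (114, (np.float64(312.3), np.float64(220.1)), (307, 213, 11, 15))]
```

```bash
python3 - <<'E'
import cv2
im=cv2.imread("pics/w2.png")
cv2.imwrite("pics/w2c.png",cv2.resize(im[65:265,215:415],None,fx=3,fy=3,interpolation=cv2.INTER_CUBIC))
cv2.imwrite("pics/w2d.png",cv2.resize(im[110:210,320:500],None,fx=4,fy=4,interpolation=cv2.INTER_CUBIC))
E
```

```text
(no output)
```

View pics/w2c.png

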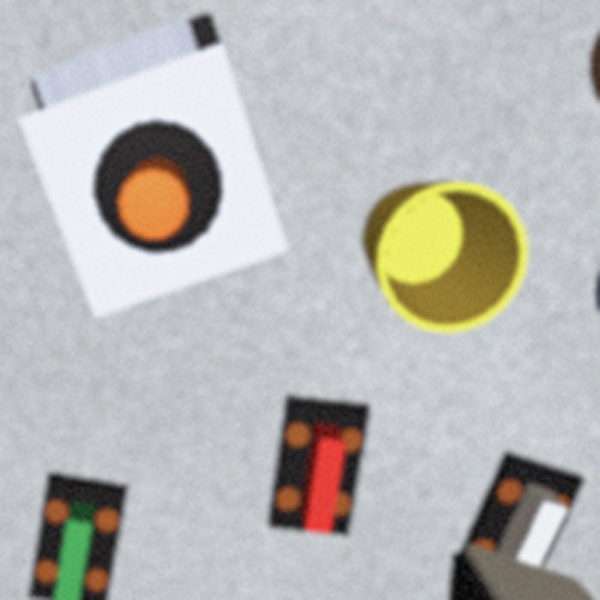

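View pics/w2d.png

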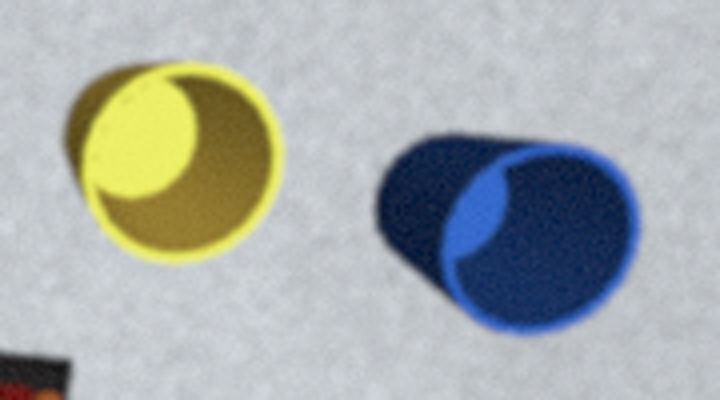

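```bash
python3 - <<'E'
from meas import *
im,m,o=load('w2')
print('yellow',onplane(m,(365.5,150.5),.085));print('blue',onplane(m,(455.1,169.6),.085))
print('flange',onplane(m,(267.6,127),.128));print('handle',onplane(m,(266,133),.195))
w=[onplane(m,(215+x/3,65+y/3),.12)[:2] for x,y in((20,118),(220,45),(288,247),(97,317))];print(np.round(w,4),np.mean(w,0))
for p in((67,121),(63,243),(119,254),(124,123)): print('tray',onplane(m,p,.028 if p[0]<100 else .081))
print('panelfront top',[onplane(m,p,.081)[:2] for p in ((131,122),(158,124),(155,256),(141,271),(121,271))])
E
```

```text
yellow [ 0.61827771 -0.22466717  0.085     ]
blue [ 0.5908392  -0.35671455  0.085     ]
flange [ 0.65432421 -0.08662069  0.128     ]
handle [ 0.65353809 -0.08644114  0.195     ]
[[ 0.6816 -0.0285]
 [ 0.7106 -0.1125]
 [ 0.6276 -0.1433]
 [ 0.5963 -0.0588]] [ 0.65403393 -0.08578666]
tray [0.6547471  0.22647094 0.028     ]
tray [0.44872509 0.27243977 0.028     ]
tray [0.45369507 0.15101332 0.081     ]
tray [0.65565357 0.11534768 0.081     ]
panelfront top [array([0.65702671, 0.10537842]), array([0.65434952, 0.06793511]), array([0.45025897, 0.09440701]), array([0.42355556, 0.11986674]), array([0.42352231, 0.15207674])]
```

Request:
send_rows(
  deltas=[
    {"hand":0.0918,"linear":[0.048,-0.01,0],"turn":0},
    {"hand":0.0918,"linear":[0,0,0.05],"turn":0},
    {"hand":0.0918,"linear":[0,0,0.05],"turn":0},
    {"hand":0.0918,"linear":[0,0,0.05],"turn":0},
    {"hand":0.0918,"linear":[0,0,0.04],"turn":0},
    {"hand":0.0918,"linear":[0,0,0.022],"turn":0},
    {"hand":0.0918,"linear":[0,0,0.02],"turn":0},
    {"hand":0.0918,"linear":[0,0,0],"turn":0},
  ],
)

```text
t: 3.5
eef_pos: [0.6527, -0.0866, 0.168]
tool_rot: [180.0, 0.1, -0.0]
contact_force: [-0.6, 0.1, -0.5]
opening: 0.0918
```

```bash
python3 snap.py w3; python3 plan.py 0.654 -0.086 0.168 0
```

```text
[ 0.6527 -0.0866  0.168 ] [ 1.7997e+02  1.5000e-01 -3.0000e-02] 3.5
at [ 0.6536 -0.0863  0.1693] rot [ 1.7997e+02  3.0000e-02 -3.0000e-02] open 0.0916 t 3.55
tool shift mm [ 0.4 -0.3  1.3] norm 1 turn -0.0
```

View pics/w3.png

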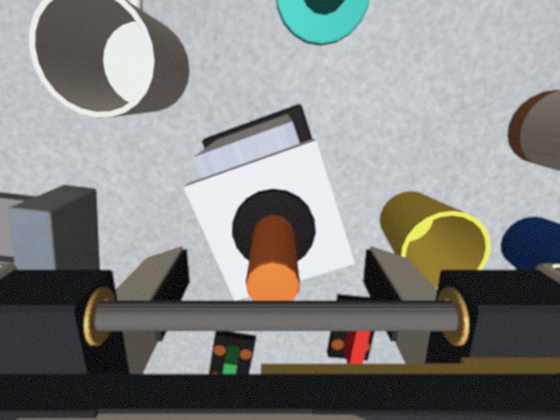

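The view shows the orange handle's top at (273,283), centred between the fingers. I'll close on it.

Request:
send_rows(
  deltas=[
    {"hand":0.02,"linear":[0,0,0],"turn":0},
    {"hand":0.02,"linear":[0,0,0],"turn":0},
    {"hand":0.02,"linear":[0,0,0],"turn":0},
    {"hand":0.02,"linear":[0,0,0],"turn":0},
    {"hand":0.02,"linear":[0,0,0],"turn":0},
    {"hand":0.02,"linear":[0,0,0],"turn":0},
  ],
)

```text
t: 4.3
eef_pos: [0.6542, -0.0853, 0.1689]
tool_rot: [-180.0, 0.0, 0.0]
contact_force: [-0.5, -0.3, -1.1]
opening: 0.0367
```

Request:
send_rows(
  deltas=[
    {"hand":0.02,"linear":[0,0,-0.02],"turn":0},
    {"hand":0.02,"linear":[0,0,-0.03],"turn":0},
    {"hand":0.02,"linear":[0,0,-0.04],"turn":0},
    {"hand":0.02,"linear":[0,0,-0.04],"turn":0},
    {"hand":0.02,"linear":[0,0,-0.02],"turn":0},
    {"hand":0.02,"linear":[0,0,0],"turn":0},
  ],
)

```text
t: 5.05
eef_pos: [0.6551, -0.0852, 0.3206]
tool_rot: [180.0, -0.2, 0.0]
contact_force: [-0.5, -0.5, -0.5]
opening: 0.0196
```

```bash
python3 snap.py w4; python3 plan.py .591 -.356 .30 0;python3 - <<'E'
from h import *
cv2.imwrite("pics/scene4.png",robot.capture("scene"))
E
```

```text
[ 0.6551 -0.0852  0.3206] [ 1.7999e+02 -1.9000e-01  1.0000e-02] 5.05
at [ 0.6544 -0.0852  0.3189] rot [ 1.7999e+02 -4.0000e-02  2.0000e-02] open 0.0197 t 5.1
tool shift mm [-63.5 270.7  18.9] norm 279 turn 0.0
```

View pics/w4.png

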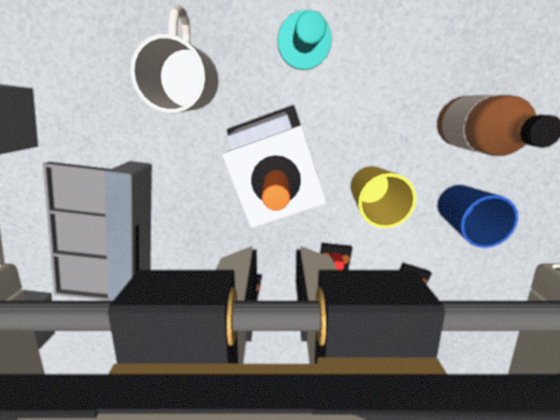

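View pics/scene4.png

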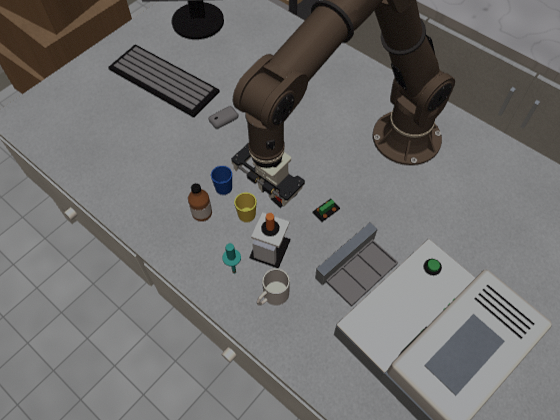

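The fingers had not yet closed when I lifted, and the probe is still in its stand. I'll go back down and wait longer this time.

Request:
send_rows(
  deltas=[
    {"hand":0.07,"linear":[0,0,0],"turn":0},
    {"hand":0.07,"linear":[0,0,0],"turn":0},
    {"hand":0.07,"linear":[0,0,0.03],"turn":0},
    {"hand":0.07,"linear":[0,0,0.03],"turn":0},
    {"hand":0.07,"linear":[0,0,0.03],"turn":0},
    {"hand":0.07,"linear":[0,0,0.03],"turn":0},
    {"hand":0.07,"linear":[0,0,0.03],"turn":0},
    {"hand":0.07,"linear":[0,0,0],"turn":0},
  ],
)

```text
t: 6.15
eef_pos: [0.6524, -0.0853, 0.1662]
tool_rot: [-180.0, 0.3, 0.0]
contact_force: [0.5, 0.2, 0.6]
opening: 0.0702
```

Request:
send_rows(
  deltas=[
    {"hand":0.01,"linear":[0,0,0],"turn":0},
    {"hand":0.01,"linear":[0,0,0],"turn":0},
    {"hand":0.01,"linear":[0,0,0],"turn":0},
    {"hand":0.01,"linear":[0,0,0],"turn":0},
    {"hand":0.01,"linear":[0,0,0],"turn":0},
    {"hand":0.01,"linear":[0,0,0],"turn":0},
    {"hand":0.01,"linear":[0,0,0],"turn":0},
    {"hand":0.01,"linear":[0,0,0],"turn":0},
  ],
)

```text
t: 7.15
eef_pos: [0.6544, -0.0852, 0.1691]
tool_rot: [-180.0, -0.0, 0.0]
contact_force: [-0.9, 0.9, 2.8]
opening: 0.025
```

Request:
send_rows(
  deltas=[
    {"hand":0.01,"linear":[0,0,-0.02],"turn":0},
    {"hand":0.01,"linear":[0,0,-0.03],"turn":0},
    {"hand":0.01,"linear":[0,0,-0.04],"turn":0},
    {"hand":0.01,"linear":[0,0,-0.04],"turn":0},
    {"hand":0.01,"linear":[0,0,-0.02],"turn":0},
    {"hand":0.01,"linear":[0,0,0],"turn":0},
  ],
)

```text
t: 7.9
eef_pos: [0.6548, -0.0853, 0.3201]
tool_rot: [180.0, -0.1, 0.0]
contact_force: [-0.7, -0.3, -2.0]
opening: 0.0251
```

```bash
python3 snap.py w5; python3 plan.py .591 -.356 .30 0
```

```text
[ 0.6548 -0.0853  0.3201] [ 1.7998e+02 -1.4000e-01  1.0000e-02] 7.9
at [ 0.6542 -0.0854  0.3185] rot [1.7999e+02 0.0000e+00 1.0000e-02] open 0.0252 t 7.95
tool shift mm [-63.3 270.6  18.5] norm 279 turn 0.0
```

View pics/w5.png

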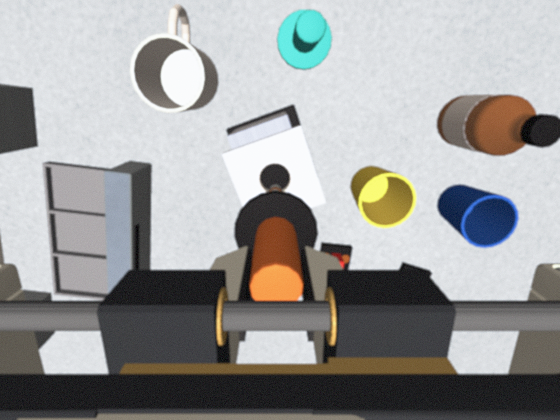

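```bash
python3 - <<'E'
import cv2
im=cv2.imread("pics/w5.png")
cv2.imwrite("pics/w5c.png",cv2.resize(im[155:255,340:530],None,fx=4,fy=4,interpolation=cv2.INTER_CUBIC))
cv2.imwrite("pics/w5d.png",cv2.resize(im[100:240,210:340],None,fx=4,fy=4,interpolation=cv2.INTER_CUBIC))
E
```

```text
(no output)
```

View pics/w5c.png

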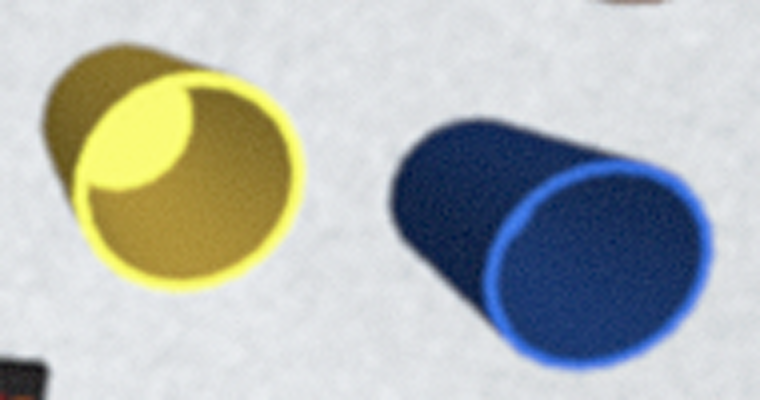

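View pics/w5d.png

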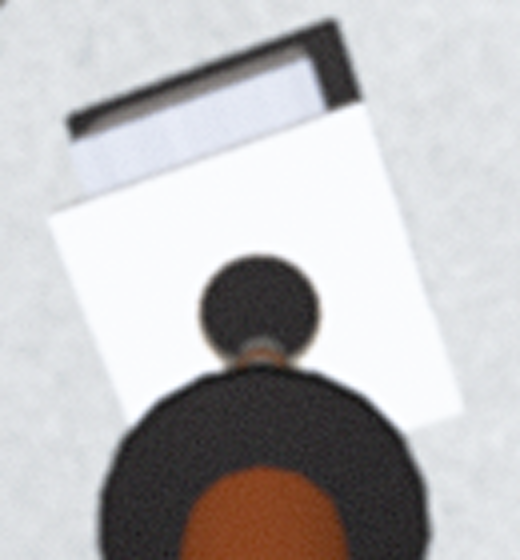

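```bash
python3 - <<'E'
from meas import *
im,m,o=load('w5')
print('yellow',onplane(m,(387.4,200.2),.085));print('blue',onplane(m,(489.6,220.8),.085));print('hole',onplane(m,(274.6,178.1),.12))
print('tip would be at', proj(m,(o['eef_pos'][0],o['eef_pos'][1],o['eef_pos'][2]-.149)))
E
python3 plan.py .591 -.357 .28 0
```

```text
yellow [ 0.61857438 -0.2248513   0.085     ]
blue [ 0.5913636  -0.35683098  0.085     ]
hole [ 0.65469328 -0.0851794   0.12      ]
tip would be at [274.58359883 189.94024701]
at [ 0.6542 -0.0854  0.3185] rot [1.7999e+02 0.0000e+00 1.0000e-02] open 0.0252 t 7.95
tool shift mm [-63.3 271.6  38.5] norm 282 turn 0.0
```

Request:
send_rows(
  deltas=[
    {"hand":0.01,"linear":[-0.006,0.026,0],"turn":0},
    {"hand":0.01,"linear":[-0.009,0.04,0],"turn":0},
    {"hand":0.01,"linear":[-0.01,0.041,0],"turn":0},
    {"hand":0.01,"linear":[-0.01,0.041,0],"turn":0},
    {"hand":0.01,"linear":[-0.01,0.041,0],"turn":0},
    {"hand":0.01,"linear":[-0.009,0.041,0],"turn":0},
    {"hand":0.01,"linear":[-0.006,0.026,0],"turn":0},
    {"hand":0.01,"linear":[-0.003,0.015,0],"turn":0},
    {"hand":0.01,"linear":[0,0,0],"turn":0},
    {"hand":0.01,"linear":[0,0,0],"turn":0},
  ],
)

```text
t: 9.2
eef_pos: [0.592, -0.3544, 0.3185]
tool_rot: [-179.9, 0.0, 0.1]
contact_force: [0.1, 0.1, -1.7]
opening: 0.0248
```

```bash
python3 snap.py w6; python3 plan.py .591 -.357 .194 0
```

```text
[ 0.592  -0.3544  0.3185] [-1.7992e+02  0.0000e+00  1.3000e-01] 9.2
at [ 0.5921 -0.3543  0.3188] rot [-1.7994e+02 -1.0000e-02  1.5000e-01] open 0.0253 t 9.25
tool shift mm [ -1.1   2.6 124.8] norm 125 turn 0.2
```

View pics/w6.png

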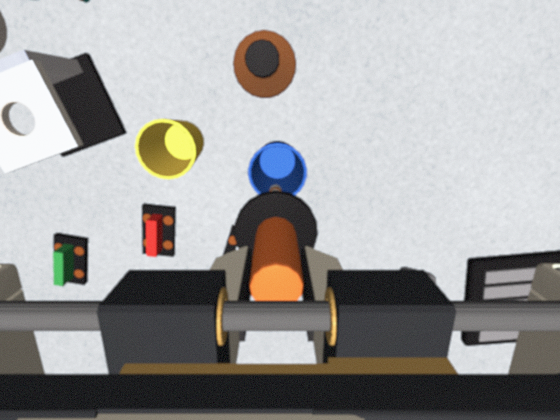

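Request:
send_rows(
  deltas=[
    {"hand":0.01,"linear":[-0.001,0.003,0.03],"turn":0},
    {"hand":0.01,"linear":[0,0,0.03],"turn":0},
    {"hand":0.01,"linear":[0,0,0.02],"turn":0},
    {"hand":0.01,"linear":[0,0,0.02],"turn":0},
    {"hand":0.01,"linear":[0,0,0.015],"turn":0},
    {"hand":0.01,"linear":[0,0,0.01],"turn":0},
    {"hand":0.01,"linear":[0,0,0],"turn":0},
    {"hand":0.01,"linear":[0,0,0],"turn":0},
    {"hand":0.01,"linear":[0,0,0],"turn":0},
  ],
)

```text
t: 10.38
eef_pos: [0.5907, -0.3595, 0.1947]
tool_rot: [180.0, -0.1, 0.0]
contact_force: [-0.5, -0.2, -1.8]
opening: 0.0249
```

```bash
python3 snap.py w7; python3 plan.py .6185 -.2248 .319 0
```

```text
[ 0.5907 -0.3595  0.1947] [ 1.7996e+02 -7.0000e-02  1.0000e-02] 10.375
at [ 0.5906 -0.3595  0.1946] rot [ 1.7997e+02 -5.0000e-02  1.0000e-02] open 0.0253 t 10.43
tool shift mm [  27.9 -134.7 -124.4] norm 185 turn 0.0
```

View pics/w7.png

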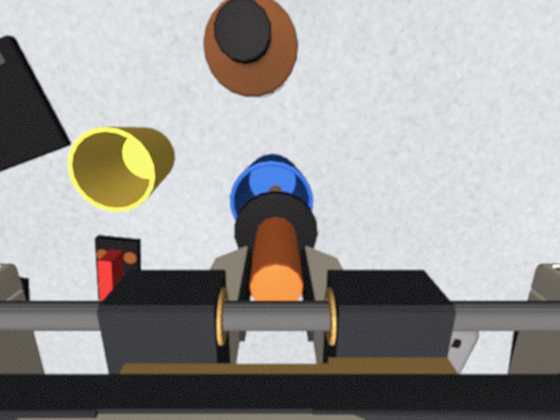

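Request:
send_rows(
  deltas=[
    {"hand":0.01,"linear":[0,0,-0.015],"turn":0},
    {"hand":0.01,"linear":[0,0,-0.03],"turn":0},
    {"hand":0.01,"linear":[0,0,-0.035],"turn":0},
    {"hand":0.01,"linear":[0,0,-0.025],"turn":0},
    {"hand":0.01,"linear":[0.005,-0.025,0],"turn":0},
    {"hand":0.01,"linear":[0.007,-0.035,0],"turn":0},
    {"hand":0.01,"linear":[0.007,-0.035,0],"turn":0},
    {"hand":0.01,"linear":[0.006,-0.027,0],"turn":0},
    {"hand":0.01,"linear":[0.003,-0.012,0],"turn":0},
    {"hand":0.01,"linear":[0,0,0],"turn":0},
  ],
)

```text
t: 11.68
eef_pos: [0.6186, -0.225, 0.2996]
tool_rot: [180.0, -0.0, 0.1]
contact_force: [-0.3, -0.3, -0.6]
opening: 0.0255
```

```bash
python3 snap.py w8; python3 plan.py .6185 -.2248 .194 0
```

```text
[ 0.6186 -0.225   0.2996] [ 1.7998e+02 -4.0000e-02  8.0000e-02] 11.675
at [ 0.6182 -0.2264  0.2994] rot [ 1.7994e+02 -1.0000e-02 -2.0000e-02] open 0.0253 t 11.72
tool shift mm [  0.3  -1.6 105.4] norm 105 turn -0.0
```

View pics/w8.png

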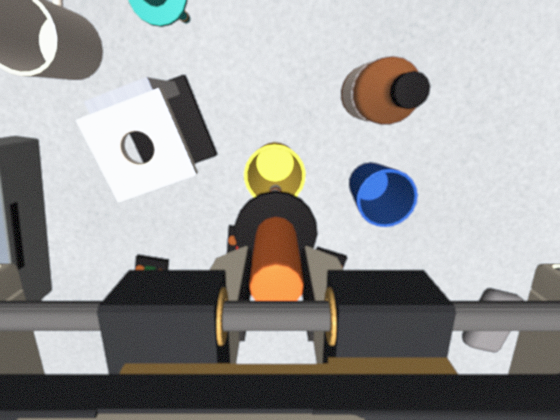

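The probe tip is over the yellow beaker, whose rim is centred near (274,172). Next I descend.

Request:
send_rows(
  deltas=[
    {"hand":0.01,"linear":[0,-0.001,0.025],"turn":0},
    {"hand":0.01,"linear":[0,0,0.025],"turn":0},
    {"hand":0.01,"linear":[0,0,0.02],"turn":0},
    {"hand":0.01,"linear":[0,0,0.015],"turn":0},
    {"hand":0.01,"linear":[0,0,0.012],"turn":0},
    {"hand":0.01,"linear":[0,0,0.008],"turn":0},
    {"hand":0.01,"linear":[0,0,0],"turn":0},
    {"hand":0.01,"linear":[0,0,0],"turn":0},
    {"hand":0.01,"linear":[0,0,0],"turn":0},
  ],
)

```text
t: 12.85
eef_pos: [0.6186, -0.2244, 0.1945]
tool_rot: [180.0, -0.1, 0.0]
contact_force: [0.1, 0.2, -1.9]
opening: 0.0252
```

```bash
python3 snap.py w9; python3 plan.py .591 -.357 .30 0
```

```text
[ 0.6186 -0.2244  0.1945] [ 1.7998e+02 -6.0000e-02  2.0000e-02] 12.85
at [ 0.6186 -0.2243  0.1945] rot [ 1.7998e+02 -5.0000e-02  2.0000e-02] open 0.0251 t 12.9
tool shift mm [ -27.6  132.7 -105.5] norm 172 turn 0.0
```

View pics/w9.png

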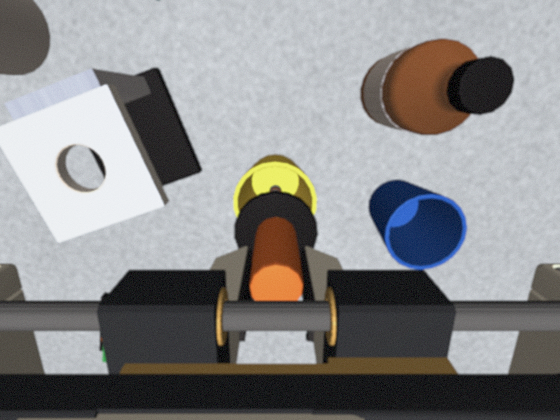

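The tip is inside the yellow beaker, with the shaft at (276,190) centred in the rim. I go back to the blue one now.

Request:
send_rows(
  deltas=[
    {"hand":0.01,"linear":[0,0,-0.015],"turn":0},
    {"hand":0.01,"linear":[0,0,-0.03],"turn":0},
    {"hand":0.01,"linear":[0,0,-0.035],"turn":0},
    {"hand":0.01,"linear":[0,0,-0.025],"turn":0},
    {"hand":0.01,"linear":[-0.005,0.025,0],"turn":0},
    {"hand":0.01,"linear":[-0.007,0.035,0],"turn":0},
    {"hand":0.01,"linear":[-0.007,0.035,0],"turn":0},
    {"hand":0.01,"linear":[-0.006,0.025,0],"turn":0},
    {"hand":0.01,"linear":[-0.003,0.012,0],"turn":0},
    {"hand":0.01,"linear":[0,0,0],"turn":0},
  ],
)

```text
t: 14.15
eef_pos: [0.5902, -0.3567, 0.2995]
tool_rot: [180.0, -0.0, -0.0]
contact_force: [-0.2, 1.0, -1.8]
opening: 0.0253
```

Request:
send_rows(
  deltas=[
    {"hand":0.01,"linear":[0,0,0.025],"turn":0},
    {"hand":0.01,"linear":[0,0,0.025],"turn":0},
    {"hand":0.01,"linear":[0,0,0.02],"turn":0},
    {"hand":0.01,"linear":[0,0,0.015],"turn":0},
    {"hand":0.01,"linear":[0,0,0.012],"turn":0},
    {"hand":0.01,"linear":[0,0,0.008],"turn":0},
    {"hand":0.01,"linear":[0,0,0],"turn":0},
    {"hand":0.01,"linear":[0,0,0],"turn":0},
    {"hand":0.01,"linear":[0,0,0],"turn":0},
  ],
)

```text
t: 15.28
eef_pos: [0.5906, -0.3565, 0.1946]
tool_rot: [180.0, -0.1, 0.0]
contact_force: [0.2, -0.3, -1.6]
opening: 0.0253
```

```bash
python3 snap.py w10; python3 plan.py .6545 -.0855 .325 0
```

```text
[ 0.5906 -0.3565  0.1946] [ 1.7997e+02 -5.0000e-02  1.0000e-02] 15.275
at [ 0.5906 -0.3565  0.1945] rot [ 1.7998e+02 -4.0000e-02  1.0000e-02] open 0.0252 t 15.32
tool shift mm [  64.  -271.  -130.5] norm 307 turn 0.0
```

View pics/w10.png

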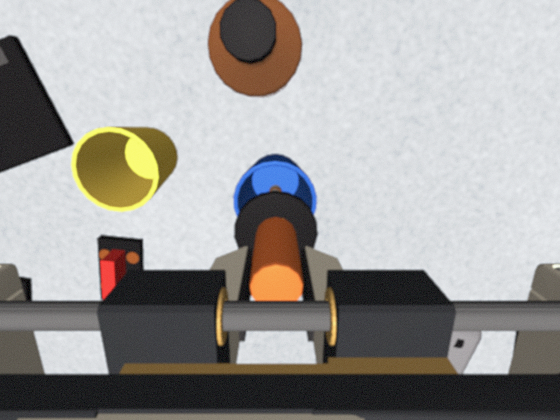

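The second dip in blue is centred. I lift and return to the stand.

Request:
send_rows(
  deltas=[
    {"hand":0.01,"linear":[0,0,-0.02],"turn":0},
    {"hand":0.01,"linear":[0,0,-0.04],"turn":0},
    {"hand":0.01,"linear":[0,0,-0.045],"turn":0},
    {"hand":0.01,"linear":[0,0,-0.025],"turn":0},
    {"hand":0.01,"linear":[0.008,-0.035,0],"turn":0},
    {"hand":0.01,"linear":[0.012,-0.05,0],"turn":0},
    {"hand":0.01,"linear":[0.012,-0.05,0],"turn":0},
    {"hand":0.01,"linear":[0.012,-0.05,0],"turn":0},
    {"hand":0.01,"linear":[0.011,-0.05,0],"turn":0},
    {"hand":0.01,"linear":[0.009,-0.036,0],"turn":0},
  ],
)

```text
t: 16.58
eef_pos: [0.6546, -0.0823, 0.3244]
tool_rot: [-180.0, -0.0, 0.1]
contact_force: [-0.1, -0.8, -1.0]
opening: 0.0255
```

Request:
send_rows(
  deltas=[
    {"hand":0.01,"linear":[0,0,0],"turn":0},
    {"hand":0.01,"linear":[0,0,0],"turn":0},
    {"hand":0.01,"linear":[0,0,0],"turn":0},
  ],
)

```text
t: 16.95
eef_pos: [0.654, -0.0871, 0.324]
tool_rot: [179.9, -0.0, -0.1]
contact_force: [-0.7, -0.7, -1.4]
opening: 0.0252
```

```bash
python3 snap.py w11; python3 plan.py .6545 -.0855 .185 0; python3 - <<'E'
import cv2
im=cv2.imread("pics/w11.png")
cv2.imwrite("pics/w11c.png",cv2.resize(im[100:240,210:340],None,fx=4,fy=4,interpolation=cv2.INTER_CUBIC))
E
```

```text
[ 0.654  -0.0871  0.324 ] [ 1.7995e+02 -0.0000e+00 -1.2000e-01] 16.95
at [ 0.654 -0.087  0.324] rot [ 1.7996e+02 -0.0000e+00 -1.1000e-01] open 0.0251 t 17.0
tool shift mm [  0.4  -1.5 139. ] norm 139 turn -0.1
```

View pics/w11c.png

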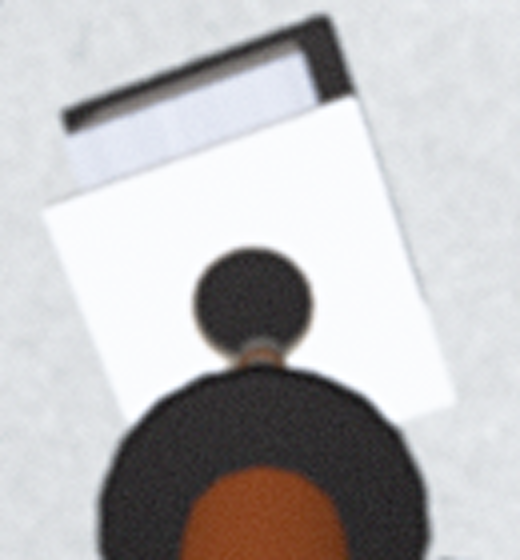

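Request:
send_rows(
  deltas=[
    {"hand":0.01,"linear":[0,-0.0015,0.03],"turn":0},
    {"hand":0.01,"linear":[0,0,0.03],"turn":0},
    {"hand":0.01,"linear":[0,0,0.03],"turn":0},
    {"hand":0.01,"linear":[0,0,0.025],"turn":0},
    {"hand":0.01,"linear":[0,0,0.02],"turn":0},
    {"hand":0.01,"linear":[0,0,0.012],"turn":0},
    {"hand":0.01,"linear":[0,0,0.006],"turn":0},
    {"hand":0.01,"linear":[0,0,0],"turn":0},
    {"hand":0.01,"linear":[0,0,0],"turn":0},
  ],
)

```text
t: 18.12
eef_pos: [0.6547, -0.0838, 0.1718]
tool_rot: [180.0, -0.1, 0.0]
contact_force: [0.9, 0.0, -1.0]
opening: 0.0254
```

Request:
send_rows(
  deltas=[
    {"hand":0.01,"linear":[0,0,0.002],"turn":0},
    {"hand":0.01,"linear":[0,0,0],"turn":0},
    {"hand":0.07,"linear":[0,0,0],"turn":0},
    {"hand":0.07,"linear":[0,0,0],"turn":0},
    {"hand":0.07,"linear":[0,0,0],"turn":0},
    {"hand":0.07,"linear":[0,0,0],"turn":0},
    {"hand":0.07,"linear":[0,0,0],"turn":0},
    {"hand":0.07,"linear":[0,0,0],"turn":0},
  ],
)

```text
t: 19.12
eef_pos: [0.6542, -0.0838, 0.1689]
tool_rot: [180.0, 0.0, 0.0]
contact_force: [-0.4, 0.3, -0.2]
opening: 0.0701
```

Request:
send_rows(
  deltas=[
    {"hand":0.07,"linear":[0,0,-0.03],"turn":0},
    {"hand":0.07,"linear":[0,0,-0.05],"turn":0},
    {"hand":0.07,"linear":[0,0,-0.05],"turn":0},
    {"hand":0.07,"linear":[-0.03,0,-0.05],"turn":0},
    {"hand":0.07,"linear":[-0.05,0.02,-0.03],"turn":0},
    {"hand":0.07,"linear":[-0.05,0.02,0],"turn":0},
    {"hand":0.07,"linear":[-0.03,0.02,0],"turn":0},
    {"hand":0.07,"linear":[0,0,0],"turn":0},
    {"hand":0.07,"linear":[0,0,0],"turn":0},
  ],
)

```text
t: 20.25
eef_pos: [0.4947, -0.1434, 0.3791]
tool_rot: [-180.0, -0.0, 0.0]
contact_force: [0.3, -0.7, -0.4]
opening: 0.0701
```

```bash
python3 snap.py w12; python3 - <<'E'
import cv2
from h import *
cv2.imwrite("pics/s12.png",robot.capture("scene"))
E
```

```text
[ 0.4947 -0.1434  0.3791] [-1.7999e+02 -3.0000e-02  4.0000e-02] 20.25
```

View pics/w12.png

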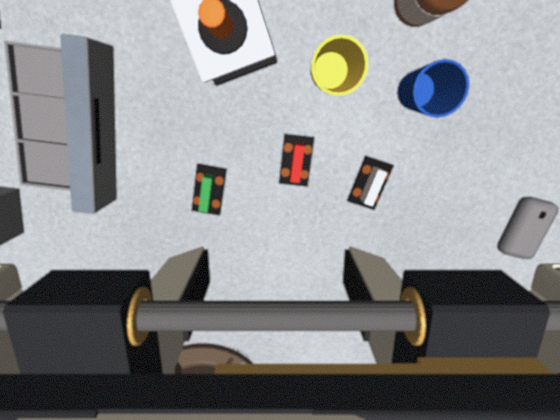

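View pics/s12.png

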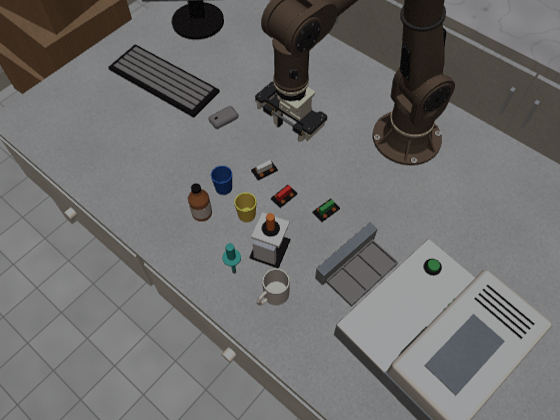

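```bash
cat > hold.py <<'E'
from meas import *
def holders(n,seeds,z=0.01):
    im,m,o=load(n);hsv=cv2.cvtColor(im,cv2.COLOR_BGR2HSV)
    bg=((hsv[...,1]<45)&(hsv[...,2]>115)).astype(np.uint8)
    k=cv2.morphologyEx(1-bg,cv2.MORPH_CLOSE,np.ones((5,5),np.uint8))
    _,l=cv2.connectedComponents(k)
    for s in seeds:
        kk=(l==l[s[1],s[0]]).astype(np.uint8)
        c=max(cv2.findContours(kk,cv2.RETR_EXTERNAL,cv2.CHAIN_APPROX_NONE)[0],key=len)[:,0,:]
        w=np.array([onplane(m,p,z)[:2] for p in c])
        (cx,cy),(a,b),t=cv2.minAreaRect((w*1000).astype(np.float32))
        if a<b: t+=90
        print(s,'centre',round(cx/1000,4),round(cy/1000,4),'size mm',round(max(a,b),1),round(min(a,b),1),'long axis deg',round(t%180,1))
    for c in ('red','green'):
        print(c,[ (q[1],np.round(onplane(m,q[1],.038)[:2],4)) for q in blobs(mask(im,c),40)[0][:2]])
E
python3 - <<'E'
from hold import *
holders('w1',[(204,190),(288,140),(360,170)]);holders('w12',[(215,175),(296,140),(366,170)])
E
```

```text
(204, 190) centre 0.4354 -0.0339 size mm 80.7 47.7 long axis deg 169.5
(288, 140) centre 0.4838 -0.1763 size mm 79.7 46.6 long axis deg 173.7
(360, 170) centre 0.4468 -0.2967 size mm 79.2 49.0 long axis deg 161.9
red [((np.float64(288.3), np.float64(161.1)), array([ 0.4847, -0.176 ]))]
green [((np.float64(201.2), np.float64(189.6)), array([ 0.4381, -0.0355]))]
(215, 175) centre 0.4353 -0.0338 size mm 80.8 47.4 long axis deg 169.5
(296, 140) centre 0.4838 -0.1763 size mm 79.3 46.6 long axis deg 174.0
(366, 170) centre 0.4469 -0.2966 size mm 79.0 49.3 long axis deg 162.1
red [((np.float64(296.7), np.float64(162.9)), array([ 0.4849, -0.176 ]))]
green [((np.float64(205.8), np.float64(192.8)), array([ 0.4378, -0.0353]))]
```

Request:
send_rows(
  deltas=[
    {"hand":0.06,"linear":[0,-0.05,0],"turn":0},
    {"hand":0.06,"linear":[0,-0.06,0],"turn":0},
    {"hand":0.06,"linear":[0,-0.06,0],"turn":0},
    {"hand":0.06,"linear":[0,-0.06,0],"turn":0},
    {"hand":0.06,"linear":[0,-0.05,0],"turn":0},
    {"hand":0.06,"linear":[0,0,0],"turn":0},
    {"hand":0.06,"linear":[0,0,0],"turn":0},
  ],
)

```text
t: 21.22
eef_pos: [0.4945, 0.1362, 0.3784]
tool_rot: [180.0, 0.0, 0.1]
contact_force: [0.6, 0.2, 0.2]
opening: 0.0599
```

```bash
python3 snap.py w13
```

```text
[0.4945 0.1362 0.3784] [1.7998e+02 5.0000e-02 7.0000e-02] 21.225
```

View pics/w13.png

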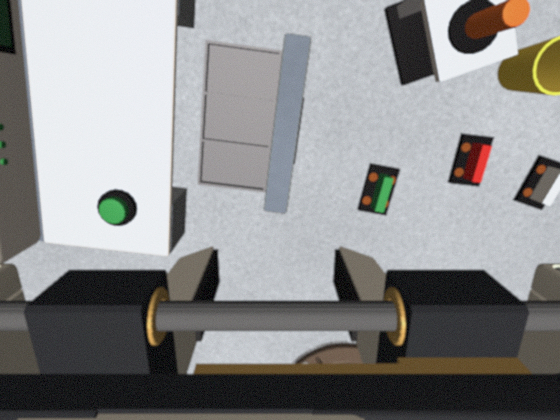

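```bash
python3 - <<'E'
import cv2
im=cv2.imread("pics/w13.png")
cv2.imwrite("pics/w13c.png",cv2.resize(im[25:225,160:340],None,fx=3,fy=3,interpolation=cv2.INTER_CUBIC))
E
```

```text
(no output)
```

View pics/w13c.png

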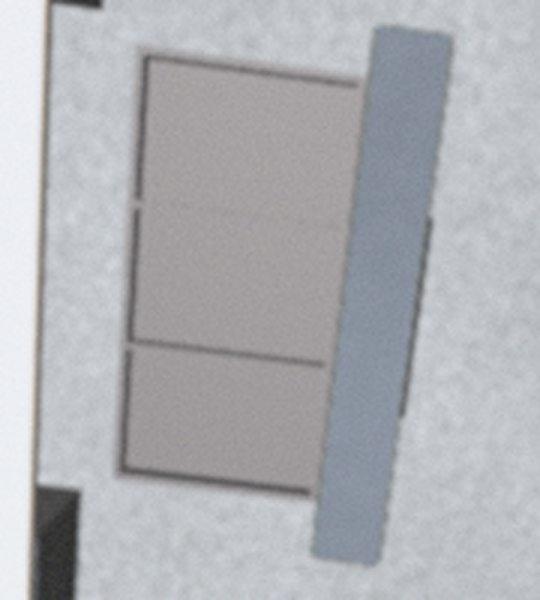

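```bash
python3 - <<'E'
from meas import *
im,m,o=load('w13')
P=lambda x,y,z:onplane(m,(160+x/3-.3,25+y/3-.3),z)[:2]
a,b=P(140,48,.028),P(117,476,.028);print('tray back outer',a,b,np.linalg.norm(a-b))
d=(a-b)/np.linalg.norm(a-b);n=np.array([-d[1],d[0]]);print('row dir',np.degrees(np.arctan2(d[1],d[0])),'closing dir deg',np.degrees(np.arctan2(n[1],n[0])))
q=[P(*c,.081) for c in((373,27),(453,37),(382,563),(312,556))];print('panel',np.round(q,4))
print('panel front len',np.linalg.norm(q[1]-q[2]),np.degrees(np.arctan2(*(q[1]-q[2])[::-1])),'thk',(q[0]-q[1])@n,(q[3]-q[2])@n)
mid=(a+b)/2
bay1=mid-n*0.054;print('bay1 from tray',bay1, 'panel front->tray back',(mid-(q[1]+q[2])/2)@n)
for k in(-1,0,1):print('bay',k,np.round(bay1+k*.068*d,4))
f=(q[1]+q[2])/2;print('panel front mid',f,'along row vs tray mid',(f-mid)@d)
print('spectro edge',[onplane(m,p,.095)[:2] for p in((160+48/3,25+5/3),(160+38/3,25+480/3))])
print('button',onplane(m,(114,209),.11))
E
```

```text
tray back outer [0.65330413 0.23145697] [0.44979103 0.25623066] 0.20501541340902535
row dir -6.940479068245848 closing dir deg 83.05952093175415
panel [[0.6536 0.125 ]
 [0.6499 0.0919]
 [0.42   0.1187]
 [0.4235 0.1525]]
panel front len 0.23152862365687288 -6.64257832032556 thk 0.033305200728760566 0.03397972021714064
bay1 from tray [0.54502232 0.19023951] panel front->tray back 0.1395388829739809
bay -1 [0.4775 0.1985]
bay 0 [0.545  0.1902]
bay 1 [0.6125 0.182 ]
panel front mid [0.53495131 0.10529514] along row vs tray mid 0.00026731491444427865
spectro edge [array([0.65878931, 0.25416739]), array([0.46429096, 0.27628274])]
button [0.4345707  0.35412237 0.11      ]
```

```bash
python3 plan.py .4354 -.0345 .13 -10.5
```

```text
at [0.4946 0.1354 0.3785] rot [ 1.7997e+02  3.0000e-02 -3.0000e-02] open 0.0602 t 21.27
tool shift mm [-59.1 169.9 248.5] norm 307 turn 10.5
```

Request:
send_rows(
  deltas=[
    {"hand":0.06,"linear":[-0.01,0.029,0.042],"turn":0},
    {"hand":0.06,"linear":[-0.01,0.029,0.042],"turn":0},
    {"hand":0.06,"linear":[-0.01,0.029,0.042],"turn":0},
    {"hand":0.06,"linear":[-0.01,0.029,0.042],"turn":0},
    {"hand":0.06,"linear":[-0.01,0.028,0.042],"turn":0},
    {"hand":0.06,"linear":[-0.009,0.026,0.038],"turn":5},
    {"hand":0.06,"linear":[0,0,0],"turn":5.5},
    {"hand":0.06,"linear":[0,0,0],"turn":0},
    {"hand":0.06,"linear":[0,0,0],"turn":0},
  ],
)

```text
t: 22.4
eef_pos: [0.4358, -0.0341, 0.1314]
tool_rot: [-180.0, -0.1, -10.4]
contact_force: [0.4, -0.0, 0.6]
opening: 0.0601
```

```bash
python3 snap.py w14;  python3 plan.py .4354 -.0345 .033 -10.5
```

```text
[ 0.4358 -0.0341  0.1314] [-1.7999e+02 -7.0000e-02 -1.0400e+01] 22.4
at [ 0.4359 -0.034   0.1314] rot [-1.7999e+02 -8.0000e-02 -1.0400e+01] open 0.0599 t 22.45
tool shift mm [-0.3  0.6 98.4] norm 98 turn 0.1
```

View pics/w14.png

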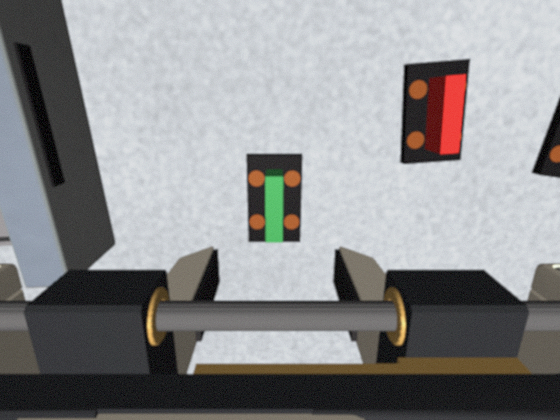

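Request:
send_rows(
  deltas=[
    {"hand":0.06,"linear":[0,0,0.03],"turn":0},
    {"hand":0.06,"linear":[0,0,0.03],"turn":0},
    {"hand":0.06,"linear":[0,0,0.02],"turn":0},
    {"hand":0.06,"linear":[0,0,0.012],"turn":0},
    {"hand":0.06,"linear":[0,0,0.006],"turn":0},
    {"hand":0.06,"linear":[0,0,0],"turn":0},
    {"hand":0.06,"linear":[0,0,0],"turn":0},
  ],
)

```text
t: 23.32
eef_pos: [0.4357, -0.0339, 0.0335]
tool_rot: [-180.0, -0.1, -10.5]
contact_force: [-0.0, 0.4, -0.4]
opening: 0.06
```

Request:
send_rows(
  deltas=[
    {"hand":0.0,"linear":[0,0,0],"turn":0},
    {"hand":0.0,"linear":[0,0,0],"turn":0},
    {"hand":0.0,"linear":[0,0,0],"turn":0},
    {"hand":0.0,"linear":[0,0,0],"turn":0},
    {"hand":0.0,"linear":[0,0,0],"turn":0},
    {"hand":0.0,"linear":[0,0,0],"turn":0},
    {"hand":0.0,"linear":[0,0,0],"turn":0},
    {"hand":0.0,"linear":[0,0,0],"turn":0},
  ],
)

```text
t: 24.32
eef_pos: [0.4353, -0.0338, 0.0329]
tool_rot: [180.0, -0.0, -10.5]
contact_force: [0.9, -0.4, -0.0]
opening: 0.0004
```

```bash
python3 snap.py w15; python3 - <<'E'
from h import *
cv2.imwrite("pics/s15.png",robot.capture("scene"))
E
```

```text
[ 0.4353 -0.0338  0.0329] [180.    -0.   -10.48] 24.325
```

View pics/w15.png

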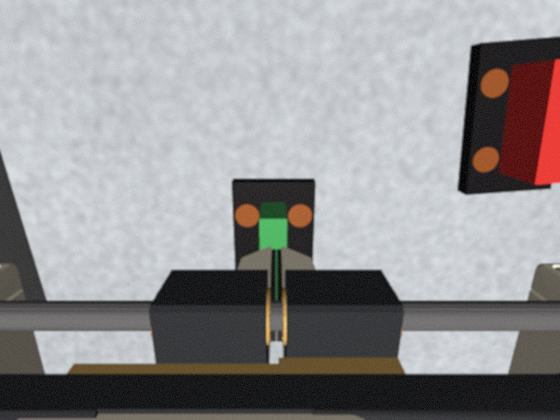

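View pics/s15.png

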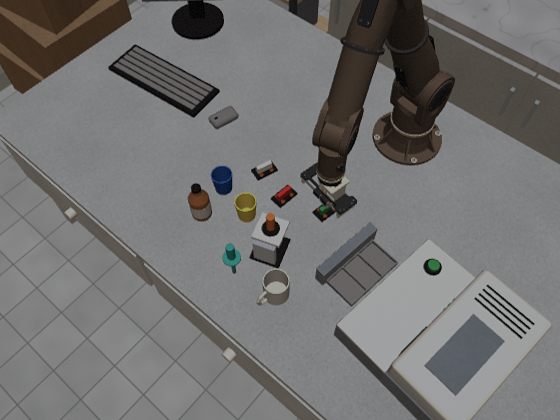

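```bash
python3 - <<'E'
from meas import *
im,m,o=load('w15')
p=o['eef_pos'];Y=np.radians(o['tool_rot'][2]);X=np.array([np.cos(Y),np.sin(Y),0]);T=np.array([np.sin(Y),-np.cos(Y),0])
for a,b,z in((.028,.007,.038),(.028,-.007,.038),(.028,.007,.01),(.04,.024,.01),(.04,-.024,.01),(-.028,0,.038),(0.0095,0,.014),(0.0095,0,.033)):
    q=p+a*X+b*T;q[2]=z;print(a,b,z,np.round(proj(m,q),1))
E
python3 - <<'E'
import cv2
im=cv2.imread("pics/w15.png")
cv2.imwrite("pics/w15c.png",cv2.resize(im[170:390,180:380],None,fx=3,fy=2.7,interpolation=cv2.INTER_CUBIC))
E
```

```text
0.028 0.007 0.038 [287.7 216. ]
0.028 -0.007 0.038 [259.8 216. ]
0.028 0.007 0.01 [286.1 199.8]
0.04 0.024 0.01 [316.1 179.7]
0.04 -0.024 0.01 [231.9 179.7]
-0.028 0 0.038 [274.  311.5]
0.0095 0 0.014 [274.1 232. ]
0.0095 0 0.033 [273.9 245.6]
```

View pics/w15c.png

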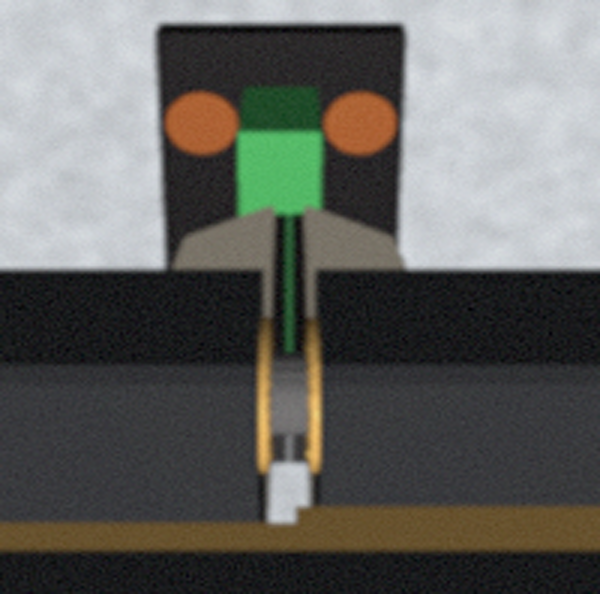

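Request:
send_rows(
  deltas=[
    {"hand":0.04,"linear":[0,0,0],"turn":0},
    {"hand":0.04,"linear":[0,0,0],"turn":0},
    {"hand":0.04,"linear":[0,0,0],"turn":0},
    {"hand":0.04,"linear":[0,0,0],"turn":0},
    {"hand":0.04,"linear":[0,0,0],"turn":0},
  ],
)

```text
t: 25.05
eef_pos: [0.4352, -0.0339, 0.0329]
tool_rot: [180.0, -0.0, -10.5]
contact_force: [0.5, -0.3, 0.3]
opening: 0.0395
```

```bash
python3 snap.py w16; python3 - <<'E'
from h import *
cv2.imwrite("pics/s16.png",cv2.resize(robot.capture("scene")[140:240,270:390],None,fx=6,fy=6,interpolation=cv2.INTER_CUBIC))
im=cv2.imread("pics/w16.png")
cv2.imwrite("pics/w16c.png",cv2.resize(im[170:390,180:380],None,fx=3,fy=2.7,interpolation=cv2.INTER_CUBIC))
E
```

```text
[ 0.4352 -0.0339  0.0329] [180.    -0.   -10.48] 25.05
```

View pics/w16c.png

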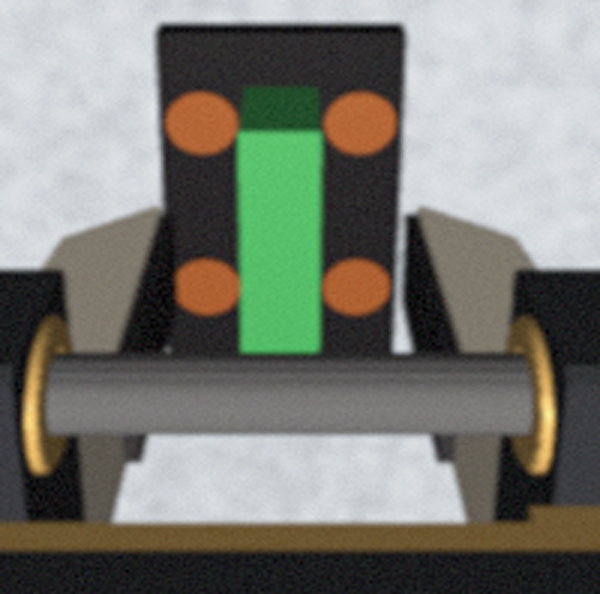

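View pics/s16.png

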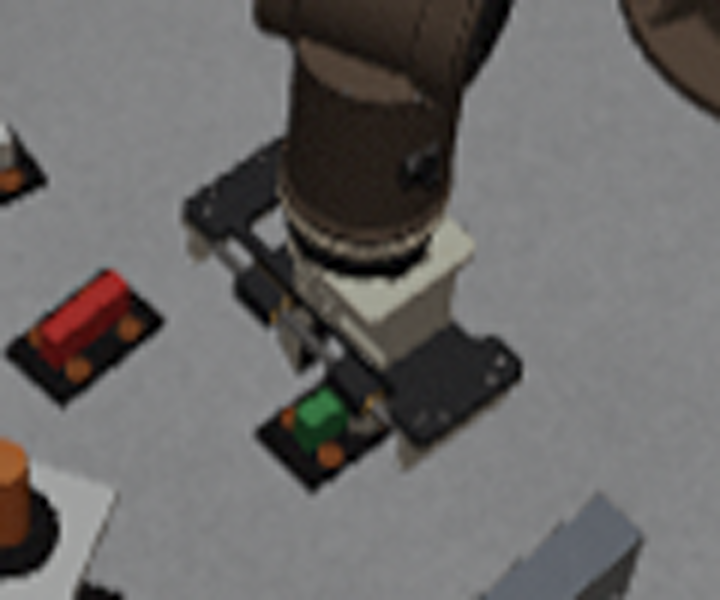

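```bash
python3 - <<'E'
from meas import *
im,m,o=load('w16');S=robot.camera_model("scene")
p=o['eef_pos'];Y=np.radians(o['tool_rot'][2]);X=np.array([np.cos(Y),np.sin(Y),0]);T=np.array([np.sin(Y),-np.cos(Y),0])
for b in(.02,-.02,.039,-.039):
  for z in (.033,.014):
    q=p+.0095*X+b*T;q[2]=z;u=proj(S,q);print(b,z,np.round((u-[270,140])*6,0), 'wrist',np.round((proj(m,q)-[180,170])*[3,2.7]))
im=cv2.imread("pics/s15.png");cv2.imwrite("pics/s15c.png",cv2.resize(im[140:240,270:390],None,fx=6,fy=6,interpolation=cv2.INTER_CUBIC))
E
```

```text
0.02 0.033 [297. 378.] wrist [394. 204.]
0.02 0.014 [295. 395.] wrist [385. 167.]
-0.02 0.033 [346. 426.] wrist [169. 204.]
-0.02 0.014 [343. 444.] wrist [180. 167.]
0.039 0.033 [275. 355.] wrist [501. 204.]
0.039 0.014 [273. 373.] wrist [482. 167.]
-0.039 0.033 [369. 450.] wrist [ 62. 204.]
-0.039 0.014 [366. 467.] wrist [ 83. 167.]
```

View pics/s15c.png

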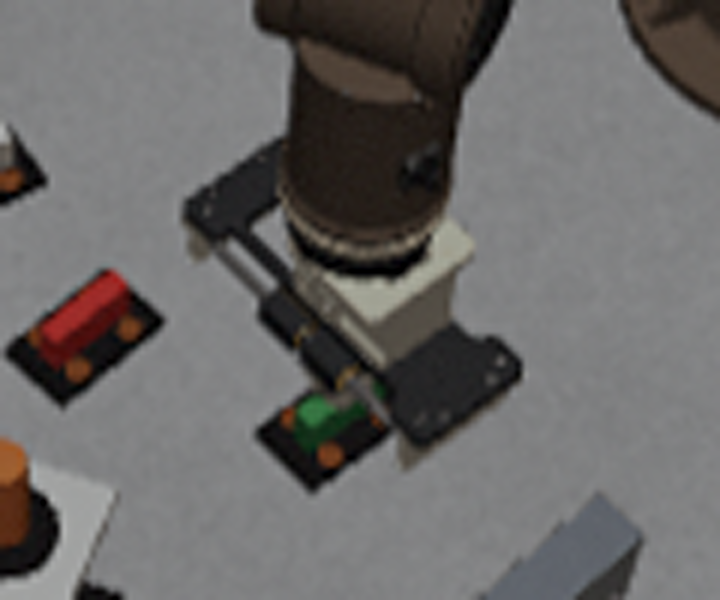

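Request:
send_rows(
  deltas=[
    {"hand":0.04,"linear":[0,0,0.003],"turn":0},
    {"hand":0.04,"linear":[0,0,0.003],"turn":0},
    {"hand":0.04,"linear":[0,0,0],"turn":0},
  ],
)

```text
t: 25.52
eef_pos: [0.435, -0.0339, 0.0266]
tool_rot: [180.0, 0.0, -10.5]
contact_force: [-1.4, 0.2, -0.4]
opening: 0.04
```

```bash
python3 - <<'E'
from h import *
o=robot.get_obs();print(o['eef_pos'],o['contact_force'],o['torque'])
E
```

```text
[ 0.43498448 -0.03386532  0.02661394] [-1.36604049  0.17720421 -0.42780327] [-0.03298223  0.0431419   0.01615652]
```

Request:
send_rows(
  deltas=[
    {"hand":0.04,"linear":[0,0,0.003],"turn":0},
    {"hand":0.04,"linear":[0,0,0.003],"turn":0},
    {"hand":0.04,"linear":[0,0,0],"turn":0},
  ],
)

```text
t: 25.9
eef_pos: [0.435, -0.0339, 0.0207]
tool_rot: [180.0, 0.0, -10.5]
contact_force: [0.6, 1.0, -0.1]
opening: 0.0402
```

Request:
send_rows(
  deltas=[
    {"hand":0.04,"linear":[0,0,0.002],"turn":0},
    {"hand":0.04,"linear":[0,0,0.002],"turn":0},
    {"hand":0.04,"linear":[0,0,0],"turn":0},
  ],
)

```text
t: 26.28
eef_pos: [0.4351, -0.0339, 0.0168]
tool_rot: [180.0, 0.0, -10.5]
contact_force: [0.9, 0.1, 0.1]
opening: 0.0402
```

```bash
python3 snap.py w17; python3 - <<'E'
from h import *
o=robot.get_obs();print(o['eef_pos'],o['contact_force'],o['torque'])
cv2.imwrite("pics/s17.png",cv2.resize(robot.capture("scene")[140:240,270:390],None,fx=6,fy=6,interpolation=cv2.INTER_CUBIC))
im=cv2.imread("pics/w17.png")
cv2.imwrite("pics/w17c.png",cv2.resize(im[170:390,180:380],None,fx=3,fy=2.7,interpolation=cv2.INTER_CUBIC))
E
```

```text
[ 0.4351 -0.0339  0.0168] [ 1.7999e+02  1.0000e-02 -1.0480e+01] 26.275
[ 0.43514871 -0.0338502   0.01685731] [ 0.07353695 -0.8596722  -0.26046505] [ 0.03263979  0.01338528 -0.02610743]
```

View pics/w17c.png

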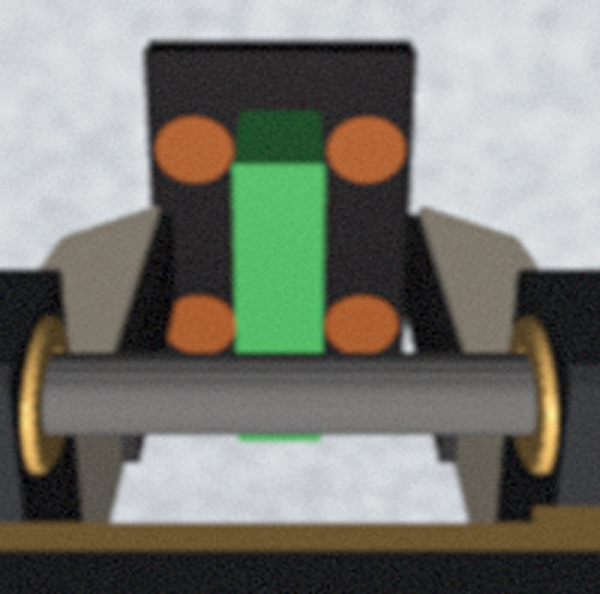

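View pics/s17.png

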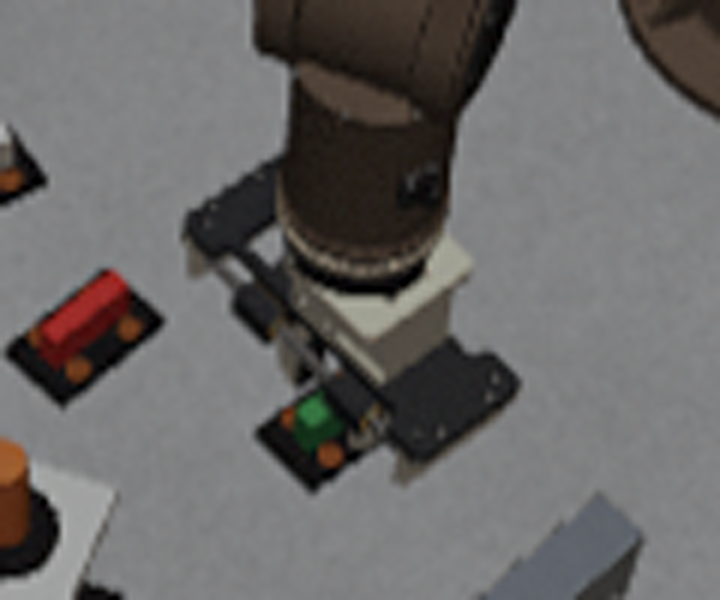

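Request:
send_rows(
  deltas=[
    {"hand":0.0,"linear":[0,0,0],"turn":0},
    {"hand":0.0,"linear":[0,0,0],"turn":0},
    {"hand":0.0,"linear":[0,0,0],"turn":0},
    {"hand":0.0,"linear":[0,0,0],"turn":0},
    {"hand":0.0,"linear":[0,0,0],"turn":0},
  ],
)

```text
t: 27.0
eef_pos: [0.4353, -0.0338, 0.0169]
tool_rot: [-180.0, -0.0, -10.5]
contact_force: [0.3, -0.4, 0.6]
opening: 0.0137
```

Request:
send_rows(
  deltas=[
    {"hand":0.0,"linear":[0,0,-0.01],"turn":0},
    {"hand":0.0,"linear":[0,0,-0.03],"turn":0},
    {"hand":0.0,"linear":[0,0,-0.05],"turn":0},
    {"hand":0.0,"linear":[0,0,-0.05],"turn":0},
    {"hand":0.0,"linear":[0,0,-0.03],"turn":0},
    {"hand":0.0,"linear":[0,0,0],"turn":0},
  ],
)

```text
t: 27.75
eef_pos: [0.4366, -0.0338, 0.1895]
tool_rot: [-180.0, -0.3, -10.5]
contact_force: [0.7, 0.2, -1.0]
opening: 0.0139
```

```bash
python3 snap.py w18; python3 plan.py .6125 .182 .19 83; python3 - <<'E'
from h import *
cv2.imwrite("pics/s18.png",cv2.resize(robot.capture("scene")[100:240,230:430],None,fx=4,fy=4,interpolation=cv2.INTER_CUBIC))
E
```

```text
[ 0.4366 -0.0338  0.1895] [-179.97   -0.29  -10.5 ] 27.75
at [ 0.4355 -0.034   0.1879] rot [-1.80e+02 -1.30e-01 -1.05e+01] open 0.0135 t 27.8
tool shift mm [ 134.7 -244.6   -2.1] norm 279 turn -93.5
```

View pics/w18.png

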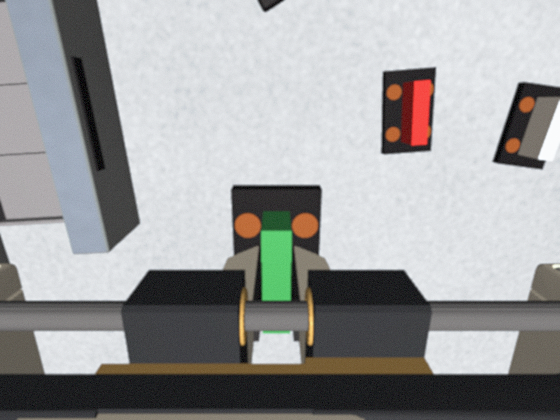

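View pics/s18.png

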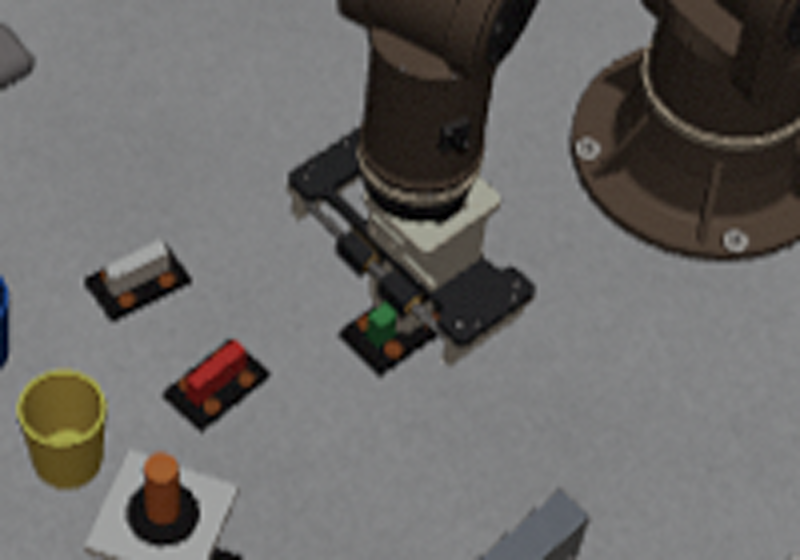

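Request:
send_rows(
  deltas=[
    {"hand":0.0,"linear":[0.015,-0.027,0],"turn":0},
    {"hand":0.0,"linear":[0.025,-0.045,0],"turn":0},
    {"hand":0.0,"linear":[0.026,-0.047,0],"turn":0},
    {"hand":0.0,"linear":[0.026,-0.047,0],"turn":0},
    {"hand":0.0,"linear":[0.025,-0.046,0],"turn":0},
    {"hand":0.0,"linear":[0.018,-0.032,0],"turn":0},
    {"hand":0.0,"linear":[0,0,0],"turn":-4},
    {"hand":0.0,"linear":[0,0,0],"turn":-9},
    {"hand":0.0,"linear":[0,0,0],"turn":-10},
    {"hand":0.0,"linear":[0,0,0],"turn":-10},
  ],
)

```text
t: 29.1
eef_pos: [0.6113, 0.1812, 0.1846]
tool_rot: [-180.0, 0.2, 22.9]
contact_force: [0.5, 0.2, -0.4]
opening: 0.0139
```

Request:
send_rows(
  deltas=[
    {"hand":0.0,"linear":[0,0,0],"turn":-10},
    {"hand":0.0,"linear":[0,0,0],"turn":-10},
    {"hand":0.0,"linear":[0,0,0],"turn":-10},
    {"hand":0.0,"linear":[0,0,0],"turn":-10},
    {"hand":0.0,"linear":[0,0,0],"turn":-10},
    {"hand":0.0,"linear":[0,0,0],"turn":-7},
    {"hand":0.0,"linear":[0,0,0],"turn":-3.5},
    {"hand":0.0,"linear":[0,0,0],"turn":0},
    {"hand":0.0,"linear":[0,0,0],"turn":0},
  ],
)

```text
t: 30.22
eef_pos: [0.6119, 0.1814, 0.1859]
tool_rot: [-179.9, 0.0, 82.9]
contact_force: [0.5, -0.5, -1.0]
opening: 0.0141
```

```bash
python3 snap.py w19; python3 plan.py .6125 .182 .034 83
```

```text
[0.6119 0.1814 0.1859] [-1.7991e+02  3.0000e-02  8.2940e+01] 30.225
at [0.612  0.1814 0.1862] rot [-1.7994e+02  3.0000e-02  8.2960e+01] open 0.0139 t 30.27
tool shift mm [  0.6   0.4 152.2] norm 152 turn -0.0
```

View pics/w19.png

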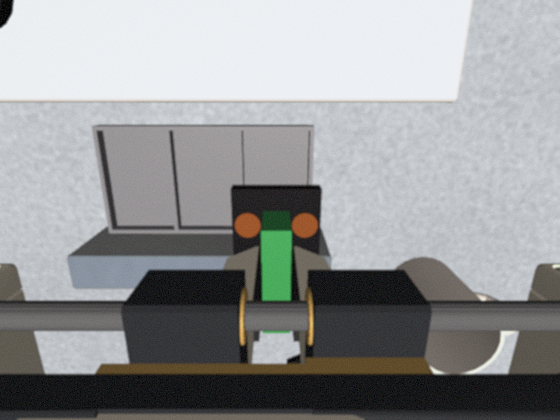

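```bash
python3 - <<'E'
from meas import *
im,m,o=load('w19')
a=onplane(m,(313,126),.028)[:2];b=onplane(m,(94,126),.028)[:2];print(a,b,np.linalg.norm(a-b),np.degrees(np.arctan2(*(a-b)[::-1])))
d=(a-b)/np.linalg.norm(a-b);n=np.array([-d[1],d[0]]);mid=(a+b)/2;print([np.round(mid-.054*n+k*.068*d,4) for k in(-1,0,1)])
for p in((172,131),(243,131)):print(onplane(m,p,.028)[:2])
E
```

```text
[0.65408242 0.23336064] [0.45099752 0.25850045] 0.20463500733584908 -7.056725525727677
[array([0.4784, 0.2007]), array([0.5459, 0.1923]), array([0.6134, 0.184 ])]
[0.52236271 0.24505074]
[0.58849687 0.23686495]
```

Request:
send_rows(
  deltas=[
    {"hand":0.0,"linear":[0.0017,0.0008,0.03],"turn":0},
    {"hand":0.0,"linear":[0,0,0.04],"turn":0},
    {"hand":0.0,"linear":[0,0,0.03],"turn":0},
    {"hand":0.0,"linear":[0,0,0.02],"turn":0},
    {"hand":0.0,"linear":[0,0,0.01],"turn":0},
    {"hand":0.0,"linear":[0,0,0],"turn":0},
    {"hand":0.0,"linear":[0,0,0],"turn":0},
  ],
)

```text
t: 31.15
eef_pos: [0.6141, 0.1835, 0.0581]
tool_rot: [179.9, -0.0, 83.0]
contact_force: [-0.5, -0.1, -1.2]
opening: 0.0136
```

```bash
python3 snap.py w20; python3 plan.py .613 .183 .034 83
```

```text
[0.6141 0.1835 0.0581] [ 1.7991e+02 -5.0000e-02  8.3010e+01] 31.15
at [0.6141 0.1835 0.0581] rot [ 1.7991e+02 -5.0000e-02  8.3010e+01] open 0.0137 t 31.2
tool shift mm [-0.6 -1.  24.1] norm 24 turn 0.0
```

View pics/w20.png

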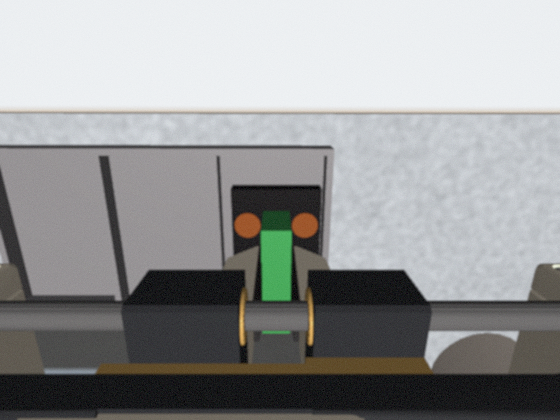

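Request:
send_rows(
  deltas=[
    {"hand":0.0,"linear":[0,-0.002,0.008],"turn":0},
    {"hand":0.0,"linear":[0,0,0.008],"turn":0},
    {"hand":0.0,"linear":[0,0,0.005],"turn":0},
    {"hand":0.0,"linear":[0,0,0.002],"turn":0},
    {"hand":0.0,"linear":[0,0,0],"turn":0},
    {"hand":0.0,"linear":[0,0,0],"turn":0},
  ],
)

```text
t: 31.95
eef_pos: [0.6116, 0.1834, 0.0341]
tool_rot: [180.0, -0.0, 83.0]
contact_force: [0.3, 0.2, -0.5]
opening: 0.0136
```

```bash
python3 snap.py w21; python3 plan.py .613 .183 .034 83
```

```text
[0.6116 0.1834 0.0341] [ 1.7998e+02 -1.0000e-02  8.3020e+01] 31.95
at [0.6115 0.1834 0.0341] rot [ 1.7998e+02 -1.0000e-02  8.3020e+01] open 0.0141 t 32.0
tool shift mm [-0.2  1.5  0.1] norm 2 turn 0.0
```

View pics/w21.png

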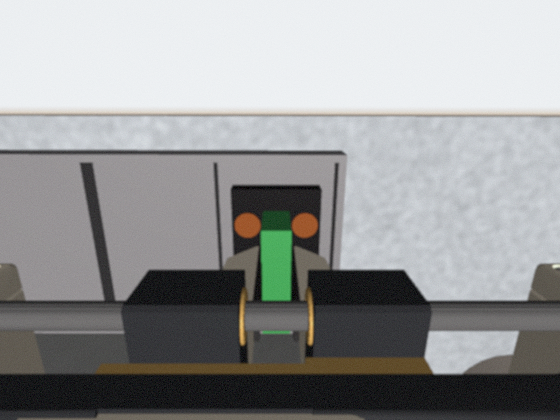

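Request:
send_rows(
  deltas=[
    {"hand":0.04,"linear":[0,0,0],"turn":0},
    {"hand":0.04,"linear":[0,0,0],"turn":0},
    {"hand":0.04,"linear":[0,0,0],"turn":0},
    {"hand":0.04,"linear":[0,0,0],"turn":0},
    {"hand":0.04,"linear":[0,0,-0.02],"turn":0},
    {"hand":0.04,"linear":[0,0,-0.04],"turn":0},
    {"hand":0.04,"linear":[0,0,-0.04],"turn":0},
    {"hand":0.04,"linear":[0,0,-0.04],"turn":0},
    {"hand":0.04,"linear":[0,0,-0.04],"turn":0},
    {"hand":0.04,"linear":[0,0,0],"turn":0},
  ],
)

```text
t: 33.25
eef_pos: [0.6129, 0.1849, 0.2191]
tool_rot: [179.6, -0.2, 83.0]
contact_force: [0.1, 0.2, -0.1]
opening: 0.0402
```

```bash
python3 snap.py w22; python3 plan.py .484 -.176 .25 -6
```

```text
[0.6129 0.1849 0.2191] [179.64  -0.21  83.03] 33.25
at [0.612  0.1841 0.2167] rot [ 1.7979e+02 -1.0000e-01  8.3020e+01] open 0.04 t 33.3
tool shift mm [-372.9  -83.4  -33.3] norm 384 turn 89.0
```

View pics/w22.png

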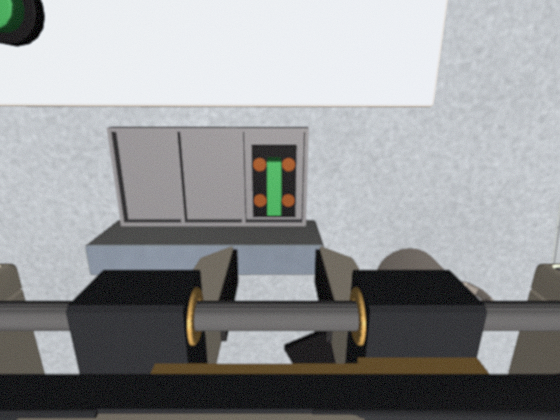

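Request:
send_rows(
  deltas=[
    {"hand":0.04,"linear":[-0.05,-0.0115,0],"turn":0},
    {"hand":0.04,"linear":[-0.055,-0.012,0],"turn":0},
    {"hand":0.04,"linear":[-0.055,-0.012,0],"turn":0},
    {"hand":0.04,"linear":[-0.055,-0.012,0],"turn":0},
    {"hand":0.04,"linear":[-0.055,-0.012,0],"turn":0},
    {"hand":0.04,"linear":[-0.055,-0.012,0],"turn":0},
    {"hand":0.04,"linear":[-0.048,-0.012,0],"turn":0},
    {"hand":0.04,"linear":[0,0,0],"turn":9},
    {"hand":0.04,"linear":[0,0,0],"turn":10},
    {"hand":0.04,"linear":[0,0,0],"turn":10},
  ],
)

```text
t: 34.55
eef_pos: [0.4823, -0.1768, 0.2133]
tool_rot: [-179.9, 0.0, 53.7]
contact_force: [-0.7, -0.6, 0.2]
opening: 0.04
```

Request:
send_rows(
  deltas=[
    {"hand":0.04,"linear":[0,0,0],"turn":10},
    {"hand":0.04,"linear":[0,0,0],"turn":10},
    {"hand":0.04,"linear":[0,0,0],"turn":10},
    {"hand":0.04,"linear":[0,0,0],"turn":10},
    {"hand":0.04,"linear":[0,0,0],"turn":10},
    {"hand":0.04,"linear":[0,0,0],"turn":10},
    {"hand":0.04,"linear":[0,0,0],"turn":0},
    {"hand":0.04,"linear":[0,0,0],"turn":0},
  ],
)

```text
t: 35.55
eef_pos: [0.4828, -0.1766, 0.2136]
tool_rot: [-180.0, 0.0, -5.7]
contact_force: [-0.5, 0.1, -0.4]
opening: 0.0399
```

```bash
python3 snap.py w23
```

```text
[ 0.4828 -0.1766  0.2136] [-1.7999e+02  4.0000e-02 -5.7500e+00] 35.55
```

View pics/w23.png

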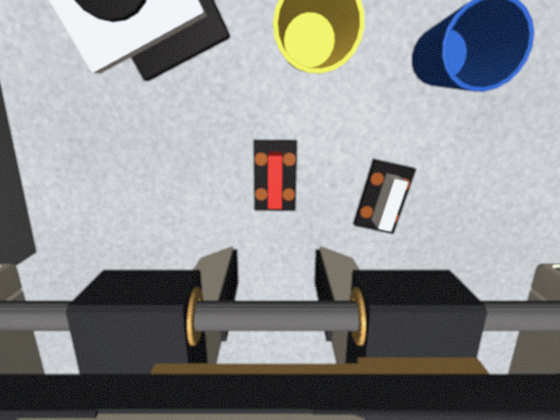

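```bash
python3 -c "
from hold import *
holders('w23',[(275,145),(370,170)])"; python3 plan.py .4840 -.1763 .017 -6.2
```

```text
(275, 145) centre 0.4836 -0.1762 size mm 79.8 47.0 long axis deg 174.1
(370, 170) centre 0.4468 -0.2967 size mm 79.9 50.1 long axis deg 161.9
red [((np.float64(274.6), np.float64(180.2)), array([ 0.4857, -0.1766]))]
green []
at [ 0.4829 -0.1766  0.2137] rot [-1.7999e+02  3.0000e-02 -5.7900e+00] open 0.0399 t 35.6
tool shift mm [  1.   -0.4 196.7] norm 197 turn 0.4
```

Request:
send_rows(
  deltas=[
    {"hand":0.04,"linear":[0.001,0,0.04],"turn":0},
    {"hand":0.04,"linear":[0,0,0.05],"turn":0},
    {"hand":0.04,"linear":[0,0,0.05],"turn":0},
    {"hand":0.04,"linear":[0,0,0.03],"turn":0},
    {"hand":0.04,"linear":[0,0,0.015],"turn":0},
    {"hand":0.04,"linear":[0,0,0.008],"turn":0},
    {"hand":0.04,"linear":[0,0,0.003],"turn":0},
    {"hand":0.04,"linear":[0,0,0],"turn":0},
    {"hand":0.04,"linear":[0,0,0],"turn":0},
  ],
)

```text
t: 36.72
eef_pos: [0.4847, -0.177, 0.0187]
tool_rot: [180.0, -0.1, -6.0]
contact_force: [0.0, 0.6, 0.6]
opening: 0.04
```

Request:
send_rows(
  deltas=[
    {"hand":0.0,"linear":[0,0,0],"turn":0},
    {"hand":0.0,"linear":[0,0,0],"turn":0},
    {"hand":0.0,"linear":[0,0,0],"turn":0},
    {"hand":0.0,"linear":[0,0,0],"turn":0},
    {"hand":0.0,"linear":[0,0,0],"turn":0},
    {"hand":0.0,"linear":[0,0,0],"turn":0},
  ],
)

```text
t: 37.48
eef_pos: [0.4842, -0.1768, 0.018]
tool_rot: [-180.0, -0.0, -6.0]
contact_force: [-0.3, 0.3, 2.3]
opening: 0.0136
```

Request:
send_rows(
  deltas=[
    {"hand":0.0,"linear":[0,0,-0.01],"turn":0},
    {"hand":0.0,"linear":[0,0,-0.03],"turn":0},
    {"hand":0.0,"linear":[0,0,-0.05],"turn":0},
    {"hand":0.0,"linear":[0,0,-0.05],"turn":0},
    {"hand":0.0,"linear":[0,0,-0.04],"turn":0},
    {"hand":0.0,"linear":[0,0,0],"turn":0},
  ],
)

```text
t: 38.22
eef_pos: [0.4859, -0.1772, 0.2015]
tool_rot: [179.9, -0.3, -6.0]
contact_force: [-0.6, -0.2, -1.8]
opening: 0.0135
```

```bash
python3 plan.py .5455 .191 .19 83
```

```text
at [ 0.4859 -0.1772  0.2015] rot [179.91  -0.35  -5.99] open 0.0135 t 38.23
tool shift mm [  20.8 -372.4   11.5] norm 373 turn -89.0
```

Request:
send_rows(
  deltas=[
    {"hand":0.0,"linear":[0.002,-0.04,0],"turn":0},
    {"hand":0.0,"linear":[0.004,-0.058,0],"turn":0},
    {"hand":0.0,"linear":[0.004,-0.06,0],"turn":0},
    {"hand":0.0,"linear":[0.004,-0.06,0],"turn":0},
    {"hand":0.0,"linear":[0.004,-0.06,0],"turn":0},
    {"hand":0.0,"linear":[0.003,-0.058,0],"turn":0},
    {"hand":0.0,"linear":[0.001,-0.036,0],"turn":0},
    {"hand":0.0,"linear":[0,0,0],"turn":-6},
    {"hand":0.0,"linear":[0,0,0],"turn":-10},
    {"hand":0.0,"linear":[0,0,0],"turn":-10},
  ],
)

```text
t: 39.48
eef_pos: [0.544, 0.1905, 0.1966]
tool_rot: [180.0, 0.1, 20.4]
contact_force: [0.0, -0.5, -1.7]
opening: 0.0136
```

Request:
send_rows(
  deltas=[
    {"hand":0.0,"linear":[0,0,0],"turn":-10},
    {"hand":0.0,"linear":[0,0,0],"turn":-10},
    {"hand":0.0,"linear":[0,0,0],"turn":-10},
    {"hand":0.0,"linear":[0,0,0],"turn":-10},
    {"hand":0.0,"linear":[0,0,0],"turn":-10},
    {"hand":0.0,"linear":[0,0,0],"turn":-9},
    {"hand":0.0,"linear":[0,0,0],"turn":-4},
    {"hand":0.0,"linear":[0,0,0],"turn":0},
    {"hand":0.0,"linear":[0,0,0],"turn":0},
    {"hand":0.0,"linear":[0,0,0],"turn":0},
  ],
)

```text
t: 40.72
eef_pos: [0.5447, 0.1908, 0.1978]
tool_rot: [-180.0, 0.0, 83.0]
contact_force: [0.2, -0.1, -0.9]
opening: 0.0138
```

```bash
python3 snap.py w24; python3 plan.py .5455 .1915 .06 83
```

```text
[0.5447 0.1908 0.1978] [-1.7999e+02  2.0000e-02  8.2970e+01] 40.725
at [0.5447 0.1909 0.1978] rot [-1.800e+02  1.000e-02  8.298e+01] open 0.0136 t 40.77
tool shift mm [  0.7   0.7 137.8] norm 138 turn -0.0
```

View pics/w24.png

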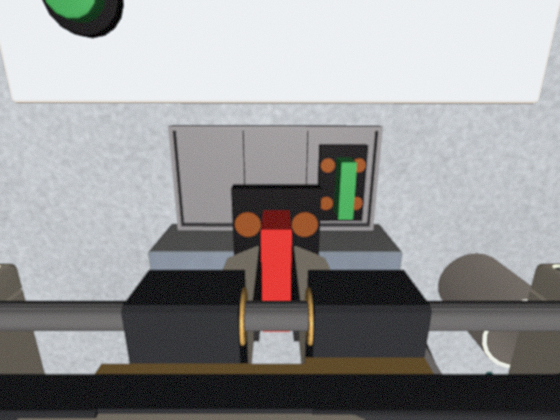

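Request:
send_rows(
  deltas=[
    {"hand":0.0,"linear":[0.0007,0.0005,0.04],"turn":0},
    {"hand":0.0,"linear":[0,0,0.05],"turn":0},
    {"hand":0.0,"linear":[0,0,0.03],"turn":0},
    {"hand":0.0,"linear":[0,0,0.018],"turn":0},
    {"hand":0.0,"linear":[0,0,0.01],"turn":0},
    {"hand":0.0,"linear":[0,0,0.006],"turn":0},
    {"hand":0.0,"linear":[0,0,0],"turn":0},
  ],
)

```text
t: 41.65
eef_pos: [0.5457, 0.1917, 0.0444]
tool_rot: [180.0, -0.0, 83.0]
contact_force: [-0.1, -0.4, -0.3]
opening: 0.0137
```

```bash
python3 snap.py w25; python3 plan.py .5455 .1915 .035 83
```

```text
[0.5457 0.1917 0.0444] [ 1.7996e+02 -2.0000e-02  8.3010e+01] 41.65
at [0.5458 0.1917 0.0446] rot [ 1.7995e+02 -2.0000e-02  8.3010e+01] open 0.0139 t 41.7
tool shift mm [-0.2 -0.3  9.6] norm 10 turn 0.0
```

View pics/w25.png

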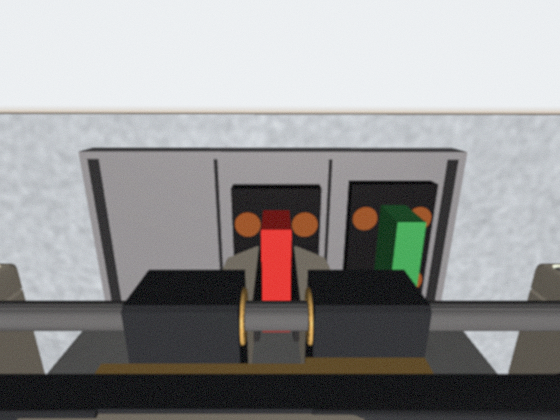

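Centred in the middle bay. I lower the last 9 mm, release, and rise.

Request:
send_rows(
  deltas=[
    {"hand":0.0,"linear":[0,0,0.006],"turn":0},
    {"hand":0.0,"linear":[0,0,0.003],"turn":0},
    {"hand":0.0,"linear":[0,0,0],"turn":0},
    {"hand":0.0,"linear":[0,0,0],"turn":0},
    {"hand":0.04,"linear":[0,0,0],"turn":0},
    {"hand":0.04,"linear":[0,0,0],"turn":0},
    {"hand":0.04,"linear":[0,0,0],"turn":0},
    {"hand":0.04,"linear":[0,0,0],"turn":0},
    {"hand":0.04,"linear":[0,0,0],"turn":0},
  ],
)

```text
t: 42.82
eef_pos: [0.5454, 0.1914, 0.0349]
tool_rot: [180.0, 0.0, 83.0]
contact_force: [1.4, -0.9, -0.6]
opening: 0.0397
```

Request:
send_rows(
  deltas=[
    {"hand":0.04,"linear":[0,0,-0.02],"turn":0},
    {"hand":0.04,"linear":[0,0,-0.04],"turn":0},
    {"hand":0.04,"linear":[0,0,-0.05],"turn":0},
    {"hand":0.04,"linear":[0,0,-0.05],"turn":0},
    {"hand":0.04,"linear":[0,0,-0.03],"turn":0},
    {"hand":0.04,"linear":[0,0,0],"turn":0},
    {"hand":0.04,"linear":[0,0,0],"turn":0},
  ],
)

```text
t: 43.7
eef_pos: [0.5451, 0.1912, 0.225]
tool_rot: [-180.0, 0.0, 83.0]
contact_force: [-0.2, -0.7, -0.3]
opening: 0.0403
```

```bash
python3 snap.py w26; python3 plan.py .447 -.2965 .225 -18
```

```text
[0.5451 0.1912 0.225 ] [-1.800e+02  3.000e-02  8.302e+01] 43.7
at [0.5448 0.191  0.2244] rot [-1.7995e+02  5.0000e-02  8.3030e+01] open 0.04 t 43.75
tool shift mm [-495.8  -37.9   -0.6] norm 497 turn 101.0
```

View pics/w26.png

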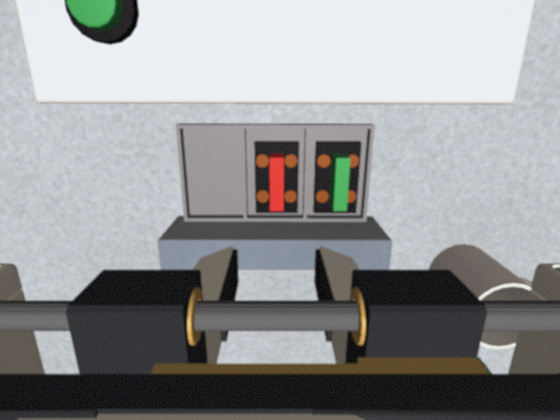

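Request:
send_rows(
  deltas=[
    {"hand":0.04,"linear":[-0.045,-0.004,0],"turn":0},
    {"hand":0.04,"linear":[-0.058,-0.0045,0],"turn":0},
    {"hand":0.04,"linear":[-0.06,-0.0045,0],"turn":0},
    {"hand":0.04,"linear":[-0.06,-0.0045,0],"turn":0},
    {"hand":0.04,"linear":[-0.06,-0.0045,0],"turn":0},
    {"hand":0.04,"linear":[-0.06,-0.0045,0],"turn":0},
    {"hand":0.04,"linear":[-0.06,-0.0045,0],"turn":0},
    {"hand":0.04,"linear":[-0.055,-0.004,0],"turn":0},
    {"hand":0.04,"linear":[-0.038,-0.003,0],"turn":0},
    {"hand":0.04,"linear":[0,0,0],"turn":6},
  ],
)

```text
t: 45.0
eef_pos: [0.4451, -0.2999, 0.2231]
tool_rot: [-179.8, -0.0, 76.6]
contact_force: [0.2, 1.4, 0.6]
opening: 0.0401
```

Request:
send_rows(
  deltas=[
    {"hand":0.04,"linear":[0,0,0],"turn":10},
    {"hand":0.04,"linear":[0,0,0],"turn":10},
    {"hand":0.04,"linear":[0,0,0],"turn":10},
    {"hand":0.04,"linear":[0,0,0],"turn":10},
    {"hand":0.04,"linear":[0,0,0],"turn":10},
    {"hand":0.04,"linear":[0,0,0],"turn":10},
    {"hand":0.04,"linear":[0,0,0],"turn":10},
    {"hand":0.04,"linear":[0,0,0],"turn":10},
    {"hand":0.04,"linear":[0,0,0],"turn":10},
    {"hand":0.04,"linear":[0,0,0],"turn":5},
  ],
)

```text
t: 46.25
eef_pos: [0.4467, -0.2958, 0.2238]
tool_rot: [-180.0, 0.1, -18.2]
contact_force: [-0.1, -0.5, 0.0]
opening: 0.0399
```

Request:
send_rows(
  deltas=[
    {"hand":0.04,"linear":[0,0,0],"turn":0},
    {"hand":0.04,"linear":[0,0,0],"turn":0},
  ],
)

```text
t: 46.5
eef_pos: [0.4471, -0.296, 0.2244]
tool_rot: [-180.0, 0.1, -17.9]
contact_force: [0.4, -0.1, -0.3]
opening: 0.0398
```

```bash
python3 snap.py w27
```

```text
[ 0.4471 -0.296   0.2244] [-1.7998e+02  7.0000e-02 -1.7850e+01] 46.5
```

View pics/w27.png

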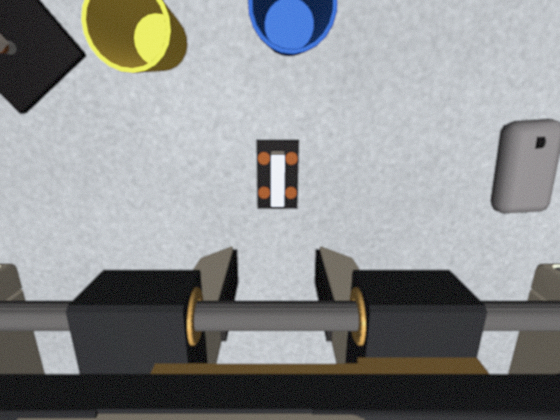

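```bash
python3 -c "
from hold import *
holders('w27',[(278,145)])"; python3 plan.py .4468 -.2967 .017 -18
```

```text
(278, 145) centre 0.4461 -0.2978 size mm 79.6 47.1 long axis deg 162.1
red []
green []
at [ 0.4472 -0.2961  0.2245] rot [-1.7998e+02  4.0000e-02 -1.7880e+01] open 0.0402 t 46.55
tool shift mm [-2.000e-01  7.000e-01  2.075e+02] norm 208 turn 0.1
```

Request:
send_rows(
  deltas=[
    {"hand":0.04,"linear":[0,0.001,0.04],"turn":0},
    {"hand":0.04,"linear":[0,0,0.05],"turn":0},
    {"hand":0.04,"linear":[0,0,0.05],"turn":0},
    {"hand":0.04,"linear":[0,0,0.035],"turn":0},
    {"hand":0.04,"linear":[0,0,0.018],"turn":0},
    {"hand":0.04,"linear":[0,0,0.01],"turn":0},
    {"hand":0.04,"linear":[0,0,0.004],"turn":0},
    {"hand":0.04,"linear":[0,0,0],"turn":0},
    {"hand":0.04,"linear":[0,0,0],"turn":0},
  ],
)

```text
t: 47.68
eef_pos: [0.4476, -0.2975, 0.0188]
tool_rot: [180.0, -0.1, -18.0]
contact_force: [-0.4, 0.6, -0.4]
opening: 0.04
```

Request:
send_rows(
  deltas=[
    {"hand":0.0,"linear":[0,0,0],"turn":0},
    {"hand":0.0,"linear":[0,0,0],"turn":0},
    {"hand":0.0,"linear":[0,0,0],"turn":0},
    {"hand":0.0,"linear":[0,0,0],"turn":0},
    {"hand":0.0,"linear":[0,0,0],"turn":0},
    {"hand":0.0,"linear":[0,0,0],"turn":0},
  ],
)

```text
t: 48.42
eef_pos: [0.4471, -0.2972, 0.018]
tool_rot: [180.0, -0.0, -18.0]
contact_force: [0.2, 0.3, 1.6]
opening: 0.0138
```

Request:
send_rows(
  deltas=[
    {"hand":0.0,"linear":[0,0,-0.01],"turn":0},
    {"hand":0.0,"linear":[0,0,-0.03],"turn":0},
    {"hand":0.0,"linear":[0,0,-0.05],"turn":0},
    {"hand":0.0,"linear":[0,0,-0.05],"turn":0},
    {"hand":0.0,"linear":[0,0,-0.04],"turn":0},
    {"hand":0.0,"linear":[0,0,0],"turn":0},
    {"hand":0.0,"linear":[0,0,0],"turn":0},
  ],
)

```text
t: 49.3
eef_pos: [0.4464, -0.297, 0.1975]
tool_rot: [180.0, 0.0, -18.0]
contact_force: [-0.6, 0.3, -0.9]
opening: 0.0138
```

```bash
python3 plan.py .478 .2 .198 83
```

```text
at [ 0.4464 -0.297   0.1975] rot [ 1.7999e+02  5.0000e-02 -1.7980e+01] open 0.0138 t 49.3
tool shift mm [-123.4 -482.5   -0.5] norm 498 turn -101.0
```

Request:
send_rows(
  deltas=[
    {"hand":0.0,"linear":[-0.01,-0.04,0],"turn":0},
    {"hand":0.0,"linear":[-0.0145,-0.0565,0],"turn":0},
    {"hand":0.0,"linear":[-0.0145,-0.0565,0],"turn":0},
    {"hand":0.0,"linear":[-0.0145,-0.0565,0],"turn":0},
    {"hand":0.0,"linear":[-0.0145,-0.0565,0],"turn":0},
    {"hand":0.0,"linear":[-0.0145,-0.0565,0],"turn":0},
    {"hand":0.0,"linear":[-0.0145,-0.0565,0],"turn":0},
    {"hand":0.0,"linear":[-0.0145,-0.0565,0],"turn":0},
    {"hand":0.0,"linear":[-0.0125,-0.047,0],"turn":0},
    {"hand":0.0,"linear":[0,0,0],"turn":-6},
  ],
)

```text
t: 50.55
eef_pos: [0.4762, 0.2049, 0.1967]
tool_rot: [-179.9, 0.2, -11.5]
contact_force: [0.4, -0.8, -1.4]
opening: 0.0139
```

Request:
send_rows(
  deltas=[
    {"hand":0.0,"linear":[0,0,0],"turn":-10},
    {"hand":0.0,"linear":[0,0,0],"turn":-10},
    {"hand":0.0,"linear":[0,0,0],"turn":-10},
    {"hand":0.0,"linear":[0,0,0],"turn":-10},
    {"hand":0.0,"linear":[0,0,0],"turn":-10},
    {"hand":0.0,"linear":[0,0,0],"turn":-10},
    {"hand":0.0,"linear":[0,0,0],"turn":-10},
    {"hand":0.0,"linear":[0,0,0],"turn":-10},
    {"hand":0.0,"linear":[0,0,0],"turn":-10},
    {"hand":0.0,"linear":[0,0,0],"turn":-5},
  ],
)

```text
t: 51.8
eef_pos: [0.4772, 0.1995, 0.1963]
tool_rot: [-179.8, 0.0, 83.3]
contact_force: [-0.1, -0.1, -1.9]
opening: 0.0135
```

Request:
send_rows(
  deltas=[
    {"hand":0.0,"linear":[0,0,0],"turn":0},
    {"hand":0.0,"linear":[0,0,0],"turn":0},
    {"hand":0.0,"linear":[0,0,0],"turn":0},
  ],
)

```text
t: 52.18
eef_pos: [0.4779, 0.2, 0.1977]
tool_rot: [-180.0, 0.0, 83.0]
contact_force: [-0.9, 0.5, -0.5]
opening: 0.0137
```

```bash
python3 snap.py w28; python3 plan.py .478 .2 .044 83
```

```text
[0.4779 0.2    0.1977] [-1.7999e+02  2.0000e-02  8.2960e+01] 52.175
at [0.478  0.2    0.1978] rot [-1.800e+02  1.000e-02  8.298e+01] open 0.0134 t 52.23
tool shift mm [ -0.    0.  153.8] norm 154 turn -0.0
```

View pics/w28.png

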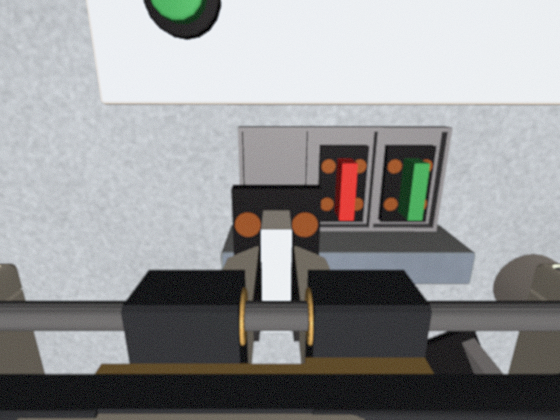

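Request:
send_rows(
  deltas=[
    {"hand":0.0,"linear":[0,-0.0005,0.04],"turn":0},
    {"hand":0.0,"linear":[0,0,0.05],"turn":0},
    {"hand":0.0,"linear":[0,0,0.03],"turn":0},
    {"hand":0.0,"linear":[0,0,0.018],"turn":0},
    {"hand":0.0,"linear":[0,0,0.01],"turn":0},
    {"hand":0.0,"linear":[0,0,0.006],"turn":0},
    {"hand":0.0,"linear":[0,0,0],"turn":0},
    {"hand":0.0,"linear":[0,0,0],"turn":0},
  ],
)

```text
t: 53.22
eef_pos: [0.4781, 0.2003, 0.0446]
tool_rot: [179.9, -0.0, 83.0]
contact_force: [1.1, 0.3, -0.3]
opening: 0.0137
```

```bash
python3 snap.py w29; python3 plan.py .478 .2 .035 83
```

```text
[0.4781 0.2003 0.0446] [ 1.7994e+02 -3.0000e-02  8.3010e+01] 53.225
at [0.478  0.2003 0.0445] rot [ 1.7995e+02 -3.0000e-02  8.3010e+01] open 0.0133 t 53.27
tool shift mm [-0.3  0.   9.5] norm 10 turn 0.0
```

View pics/w29.png

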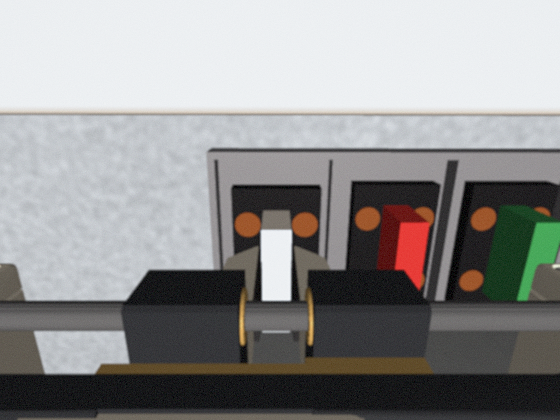

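The white holder sits between the bay walls (218 to 330). I lower it, release and rise.

Request:
send_rows(
  deltas=[
    {"hand":0.0,"linear":[0,0,0.006],"turn":0},
    {"hand":0.0,"linear":[0,0,0.003],"turn":0},
    {"hand":0.0,"linear":[0,0,0],"turn":0},
    {"hand":0.0,"linear":[0,0,0],"turn":0},
    {"hand":0.04,"linear":[0,0,0],"turn":0},
    {"hand":0.04,"linear":[0,0,0],"turn":0},
    {"hand":0.04,"linear":[0,0,0],"turn":0},
    {"hand":0.04,"linear":[0,0,0],"turn":0},
    {"hand":0.04,"linear":[0,0,0],"turn":0},
  ],
)

```text
t: 54.4
eef_pos: [0.4776, 0.2001, 0.0349]
tool_rot: [180.0, 0.0, 83.0]
contact_force: [0.8, 0.7, 0.7]
opening: 0.0399
```

Request:
send_rows(
  deltas=[
    {"hand":0.04,"linear":[0,0,-0.02],"turn":0},
    {"hand":0.04,"linear":[0,0,-0.04],"turn":0},
    {"hand":0.04,"linear":[0,0,-0.05],"turn":0},
    {"hand":0.04,"linear":[0,0,-0.05],"turn":0},
    {"hand":0.0,"linear":[0,0,-0.03],"turn":0},
    {"hand":0.0,"linear":[0,0,0],"turn":0},
    {"hand":0.0,"linear":[0,0,0],"turn":0},
  ],
)

```text
t: 55.28
eef_pos: [0.4773, 0.1998, 0.225]
tool_rot: [180.0, 0.0, 83.0]
contact_force: [-0.2, 0.2, -0.2]
opening: 0.0147
```

```bash
python3 snap.py w30; python3 plan.py .53 .06 .225 83; python3 - <<'E'
from h import *
cv2.imwrite("pics/s30.png",robot.capture("scene"))
E
```

```text
[0.4773 0.1998 0.225 ] [1.800e+02 3.000e-02 8.302e+01] 55.275
at [0.4771 0.1996 0.2244] rot [-1.7995e+02  5.0000e-02  8.3020e+01] open 0.0108 t 55.33
tool shift mm [-132.2   69.5   -0.6] norm 149 turn 0.0
```

View pics/w30.png

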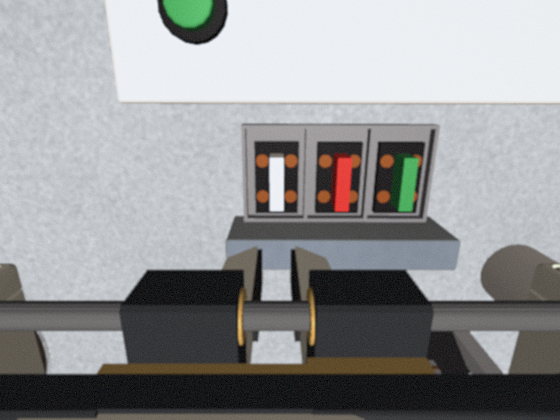

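View pics/s30.png

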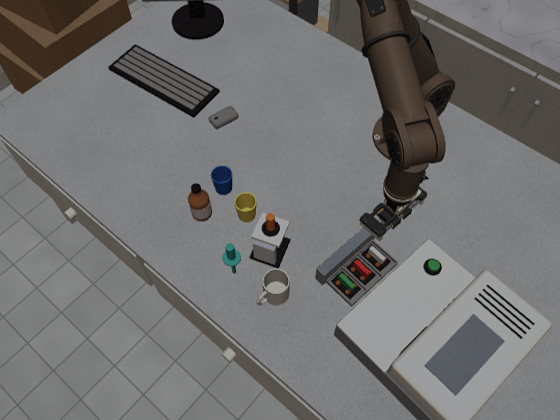

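```bash
python3 plan.py .531 .073 .055 83
```

```text
at [0.477  0.1996 0.2241] rot [-1.7992e+02  6.0000e-02  8.3030e+01] open 0.0067 t 55.38
tool shift mm [-119.2   68.9  169.1] norm 218 turn 0.0
```

Request:
send_rows(
  deltas=[
    {"hand":0.0,"linear":[-0.04,0.023,0],"turn":0},
    {"hand":0.0,"linear":[-0.045,0.026,0],"turn":0},
    {"hand":0.0,"linear":[-0.034,0.02,0],"turn":0},
    {"hand":0.0,"linear":[0,0,0.05],"turn":0},
    {"hand":0.0,"linear":[0,0,0.05],"turn":0},
    {"hand":0.0,"linear":[0,0,0.04],"turn":0},
    {"hand":0.0,"linear":[0,0,0.02],"turn":0},
    {"hand":0.0,"linear":[0,0,0.009],"turn":0},
    {"hand":0.0,"linear":[0,0,0],"turn":0},
    {"hand":0.0,"linear":[0,0,0],"turn":0},
  ],
)

```text
t: 56.62
eef_pos: [0.5324, 0.0739, 0.0571]
tool_rot: [179.9, -0.0, 83.0]
contact_force: [-0.4, -0.6, 0.4]
opening: 0.0004
```

```bash
python3 snap.py w31; python3 plan.py .531 .073 .055 83; python3 - <<'E'
from h import *
cv2.imwrite("pics/s31.png",cv2.resize(robot.capture("scene")[170:320,270:470],None,fx=4,fy=4,interpolation=cv2.INTER_CUBIC))
E
```

```text
[0.5324 0.0739 0.0571] [ 1.7989e+02 -3.0000e-02  8.3010e+01] 56.625
at [0.5324 0.0738 0.0571] rot [ 1.7989e+02 -2.0000e-02  8.3010e+01] open 0.0006 t 56.67
tool shift mm [-1.  -1.3  2.1] norm 3 turn 0.0
```

View pics/w31.png

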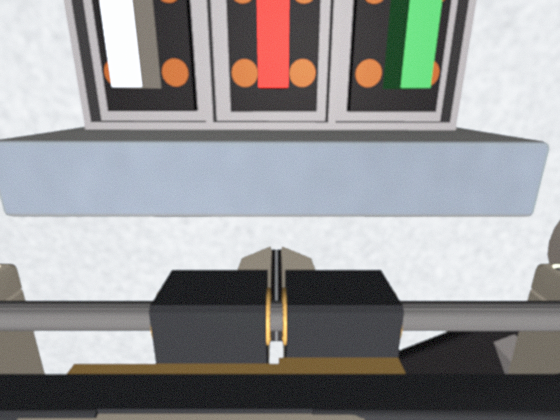

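View pics/s31.png

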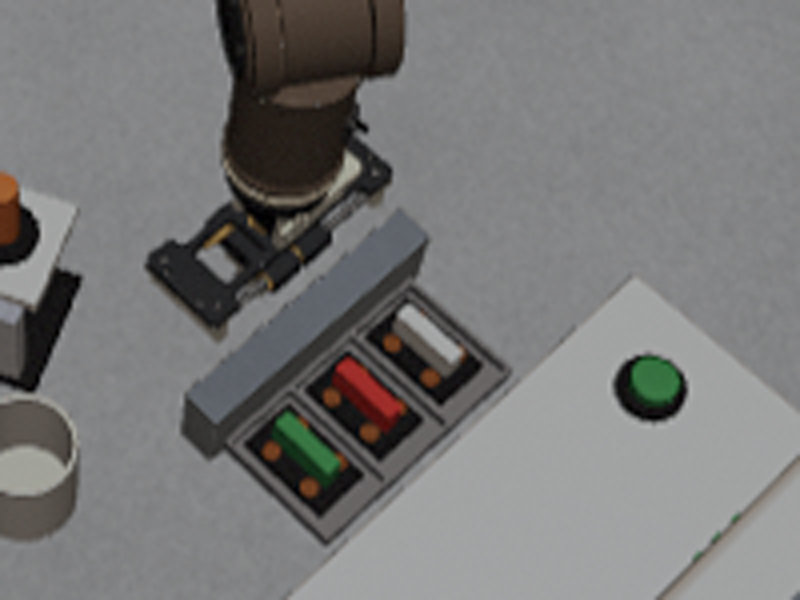

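Request:
send_rows(
  deltas=[
    {"hand":0.0,"linear":[0.008,0,0.003],"turn":0},
    {"hand":0.0,"linear":[0.008,0,0],"turn":0},
    {"hand":0.0,"linear":[0.008,0,0],"turn":0},
    {"hand":0.0,"linear":[0.008,0,0],"turn":0},
    {"hand":0.0,"linear":[0.008,0,0],"turn":0},
    {"hand":0.0,"linear":[0.008,0,0],"turn":0},
    {"hand":0.0,"linear":[0.008,0,0],"turn":0},
  ],
)

```text
t: 57.6
eef_pos: [0.5385, 0.1296, 0.0529]
tool_rot: [180.0, 0.0, 83.0]
contact_force: [0.1, -2.6, 1.1]
opening: 0.0003
```

```bash
python3 snap.py w32; python3 plan.py .531 .073 .055 83
```

```text
[0.5385 0.1296 0.0529] [1.800e+02 1.000e-02 8.301e+01] 57.6
at [0.5386 0.1312 0.0531] rot [ 1.7998e+02 -8.0000e-02  8.3080e+01] open 0.0005 t 57.65
tool shift mm [-58.7  -0.5  -1.9] norm 59 turn 0.1
```

View pics/w32.png

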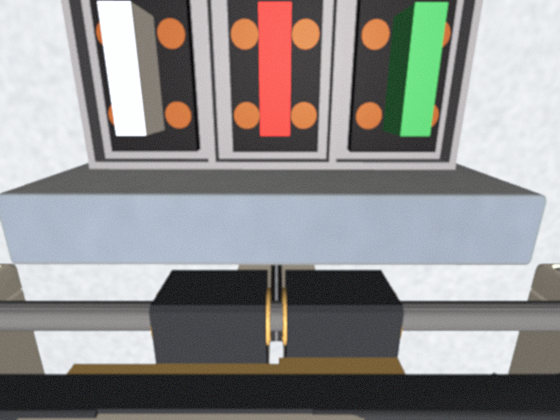

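Request:
send_rows(
  deltas=[
    {"hand":0.0,"linear":[0.01,0,0],"turn":0},
    {"hand":0.0,"linear":[0.01,0,0],"turn":0},
    {"hand":0.0,"linear":[0.01,0,0],"turn":0},
    {"hand":0.0,"linear":[0.01,0,0],"turn":0},
    {"hand":0.0,"linear":[0.01,0,0],"turn":0},
    {"hand":0.0,"linear":[0.01,0,0],"turn":0},
    {"hand":0.0,"linear":[0.01,0,0],"turn":0},
    {"hand":0.0,"linear":[0.005,0,0],"turn":0},
  ],
)

```text
t: 58.65
eef_pos: [0.5475, 0.2047, 0.053]
tool_rot: [180.0, -0.0, 83.1]
contact_force: [1.0, -2.4, 1.1]
opening: 0.0003
```

```bash
python3 snap.py w33; python3 - <<'E'
from h import *
cv2.imwrite("pics/s33.png",cv2.resize(robot.capture("scene")[170:320,270:470],None,fx=4,fy=4,interpolation=cv2.INTER_CUBIC))
E
```

```text
[0.5475 0.2047 0.053 ] [ 1.800e+02 -3.000e-02  8.306e+01] 58.65
```

View pics/w33.png

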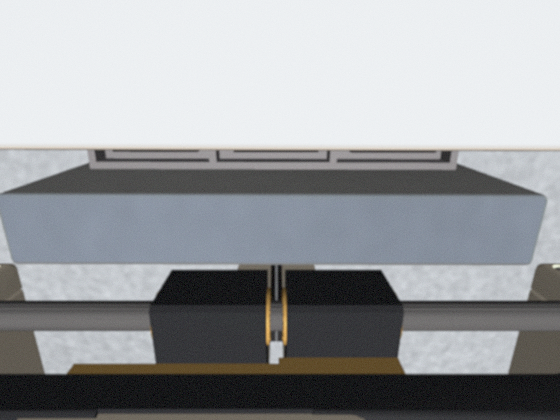

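View pics/s33.png

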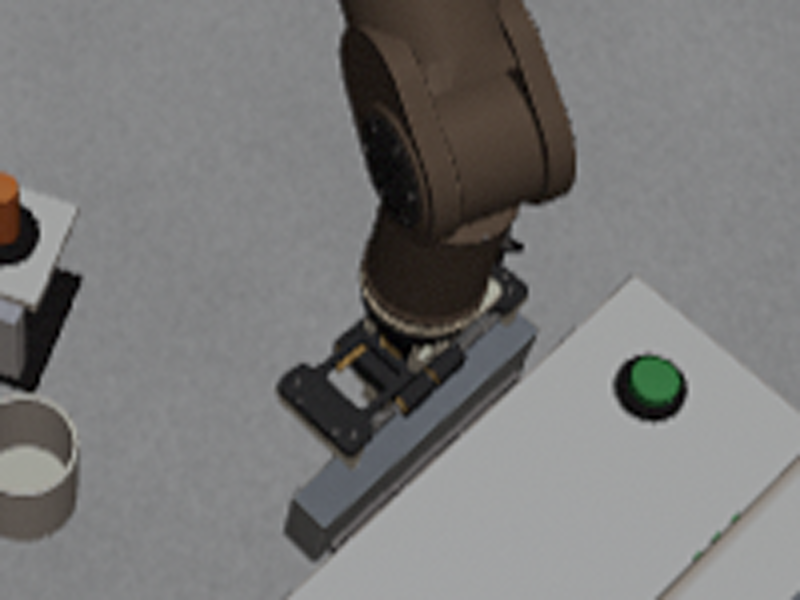

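Request:
send_rows(
  deltas=[
    {"hand":0.0,"linear":[0.006,0,0],"turn":0},
    {"hand":0.0,"linear":[0.006,0,0],"turn":0},
    {"hand":0.0,"linear":[0.004,0,0],"turn":0},
  ],
)

```text
t: 59.12
eef_pos: [0.5495, 0.2198, 0.0529]
tool_rot: [-180.0, 0.0, 83.0]
contact_force: [-0.5, -1.7, 1.1]
opening: 0.0004
```

Request:
send_rows(
  deltas=[
    {"hand":0.0,"linear":[0.004,0,0],"turn":0},
    {"hand":0.0,"linear":[0.003,0,0],"turn":0},
  ],
)

```text
t: 59.38
eef_pos: [0.5503, 0.2267, 0.0529]
tool_rot: [-180.0, 0.0, 83.0]
contact_force: [-1.1, -1.7, 1.2]
opening: 0.0003
```

```bash
python3 snap.py w34; python3 - <<'E'
from h import *
cv2.imwrite("pics/s34.png",cv2.resize(robot.capture("scene")[170:320,270:470],None,fx=4,fy=4,interpolation=cv2.INTER_CUBIC))
E
```

```text
[0.5503 0.2267 0.0529] [-180.      0.     83.02] 59.375
```

View pics/w34.png

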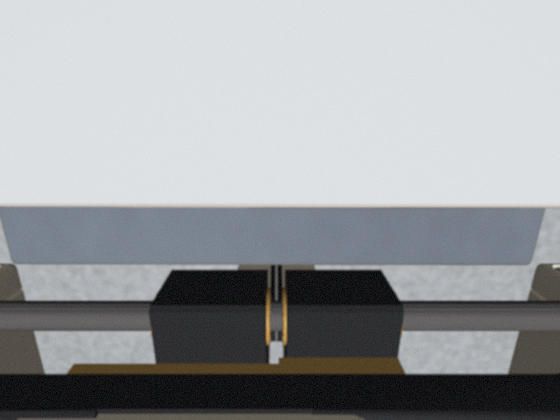

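```bash
python3 - <<'E'
from meas import *
im,m,o=load('w34')
a=onplane(m,(275,263.5),.081);b=onplane(m,(275,206.5),.095);print(a,b,np.linalg.norm((b-a)[:2]))
E
```

```text
[0.55228671 0.23780966 0.081     ] [0.55618056 0.26910997 0.095     ] 0.031541588552718734
```

Request:
send_rows(
  deltas=[
    {"hand":0.0,"linear":[0.002,0,0],"turn":0},
    {"hand":0.0,"linear":[0.001,0,0],"turn":0},
  ],
)

```text
t: 59.72
eef_pos: [0.5507, 0.2288, 0.0529]
tool_rot: [-180.0, 0.1, 83.0]
contact_force: [-1.2, -5.9, 4.3]
opening: 0.0
```

Request:
send_rows(
  deltas=[
    {"hand":0.0,"linear":[0.002,0,0],"turn":0},
    {"hand":0.0,"linear":[0,0,0],"turn":0},
  ],
)

```text
t: 59.98
eef_pos: [0.5507, 0.2287, 0.0527]
tool_rot: [-180.0, 0.3, 82.9]
contact_force: [-3.0, -10.1, 7.9]
opening: 0.0002
```

Request:
send_rows(
  deltas=[
    {"hand":0.0,"linear":[0.001,0,0],"turn":0},
    {"hand":0.0,"linear":[0,0,0],"turn":0},
    {"hand":0.0,"linear":[-0.01,0,0],"turn":0},
    {"hand":0.0,"linear":[-0.03,0,0],"turn":0},
    {"hand":0.0,"linear":[-0.03,0,0],"turn":0},
    {"hand":0.0,"linear":[0,0,-0.05],"turn":0},
    {"hand":0.0,"linear":[0,0,-0.05],"turn":0},
    {"hand":0.0,"linear":[0,0,-0.05],"turn":0},
    {"hand":0.0,"linear":[0,0,0],"turn":0},
    {"hand":0.0,"linear":[0,0,0],"turn":0},
  ],
)

```text
t: 61.22
eef_pos: [0.5425, 0.1627, 0.2025]
tool_rot: [180.0, 0.0, 83.0]
contact_force: [-0.6, -0.4, -0.7]
opening: 0.0004
```

```bash
python3 snap.py w35; python3 plan.py .4345 .28 .25 83
```

```text
[0.5425 0.1627 0.2025] [179.99   0.    83.01] 61.225
at [0.5422 0.1624 0.2018] rot [-1.7994e+02  4.0000e-02  8.3010e+01] open 0.0004 t 61.27
tool shift mm [ 103.6 -121.2  -48.2] norm 167 turn 0.0
```

View pics/w35.png

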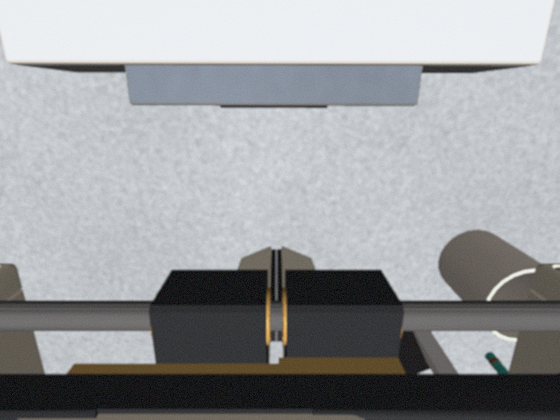

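Request:
send_rows(
  deltas=[
    {"hand":0.0,"linear":[0.03,-0.035,-0.025],"turn":0},
    {"hand":0.0,"linear":[0.037,-0.043,-0.023],"turn":0},
    {"hand":0.0,"linear":[0.037,-0.043,0],"turn":0},
    {"hand":0.0,"linear":[0,0,0],"turn":0},
    {"hand":0.0,"linear":[0,0,0],"turn":0},
  ],
)

```text
t: 61.9
eef_pos: [0.4352, 0.2801, 0.2498]
tool_rot: [-179.9, 0.1, 83.0]
contact_force: [0.4, -0.8, -0.1]
opening: 0.0005
```

```bash
python3 snap.py w36; python3 - <<'E'
from meas import *
im,m,o=load('w35');a=onplane(m,(275,103.5),.081);b=onplane(m,(275,64),.095);print('gap',np.linalg.norm((b-a)[:2]))
im,m,o=load('w36')
b=blobs(mask(im,'green'),100)[0];print([(q[:3]) for q in b[:3]])
S=robot.camera_model("scene")
E
```

```text
[0.4352 0.2801 0.2498] [-1.7995e+02  9.0000e-02  8.3030e+01] 61.9
gap 0.02846923881464145
[(1451, (np.float64(262.8), np.float64(108.2)), (np.int32(242), np.int32(86), np.int32(43), np.int32(45)))]
```

View pics/w36.png

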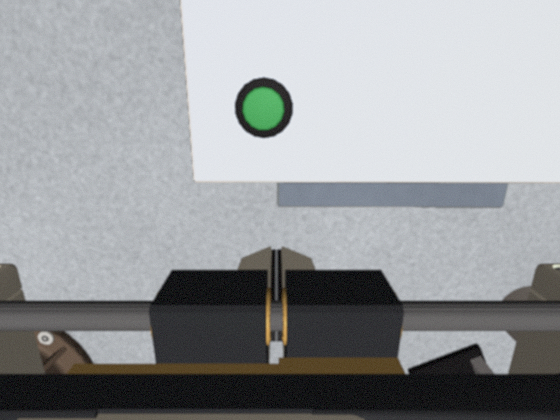

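```bash
python3 - <<'E'
from meas import *
i1,m1,_=load('w13');i2,m2,_=load('w36');
p1=[q for q in blobs(mask(i1,'green'),100)[0] if q[1][0]<200][0][1]
print(p1,tri(m1,p1,m2,(262.8,108.2)))
for z in(.105,.11,.115):print(z,onplane(m2,(262.8,108.2),z))
E
python3 plan.py .4332 .355 .16 83
```

```text
(np.float64(113.1), np.float64(209.7)) (array([0.43409658, 0.35416602, 0.11233731]), np.float64(0.0005809652917547255))
0.105 [0.43353742 0.3538283  0.105     ]
0.11 [0.43374482 0.35396289 0.11      ]
0.115 [0.43395223 0.35409749 0.115     ]
at [0.4358 0.2796 0.2498] rot [-1.7994e+02  9.0000e-02  8.2940e+01] open 0.0004 t 61.95
tool shift mm [ 74.6 -11.8  89.8] norm 117 turn -0.1
```

Request:
send_rows(
  deltas=[
    {"hand":0.0,"linear":[0.035,-0.005,0],"turn":0},
    {"hand":0.0,"linear":[0.038,-0.006,0.02],"turn":0},
    {"hand":0.0,"linear":[0,0,0.04],"turn":0},
    {"hand":0.0,"linear":[0,0,0.03],"turn":0},
    {"hand":0.0,"linear":[0,0,0.015],"turn":0},
    {"hand":0.0,"linear":[0,0,0],"turn":0},
    {"hand":0.0,"linear":[0,0,0],"turn":0},
  ],
)

```text
t: 62.82
eef_pos: [0.4337, 0.355, 0.1469]
tool_rot: [180.0, -0.1, 83.0]
contact_force: [0.2, 0.1, -0.2]
opening: 0.0004
```

```bash
python3 snap.py w37; python3 plan.py .434 .354 .107 83; python3 - <<'E'
from h import *
cv2.imwrite("pics/s37.png",cv2.resize(robot.capture("scene")[170:320,330:530],None,fx=4,fy=4,interpolation=cv2.INTER_CUBIC))
E
```

```text
[0.4337 0.355  0.1469] [ 1.7996e+02 -7.0000e-02  8.2980e+01] 62.825
at [0.4337 0.3551 0.1471] rot [ 1.7993e+02 -8.0000e-02  8.2980e+01] open 0.0007 t 62.88
tool shift mm [-1.1  0.4 40.1] norm 40 turn -0.0
```

View pics/w37.png

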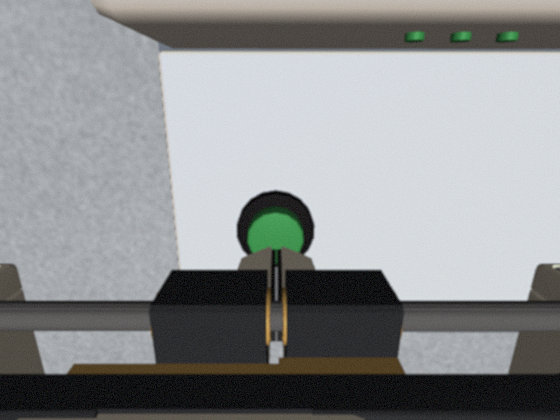

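View pics/s37.png

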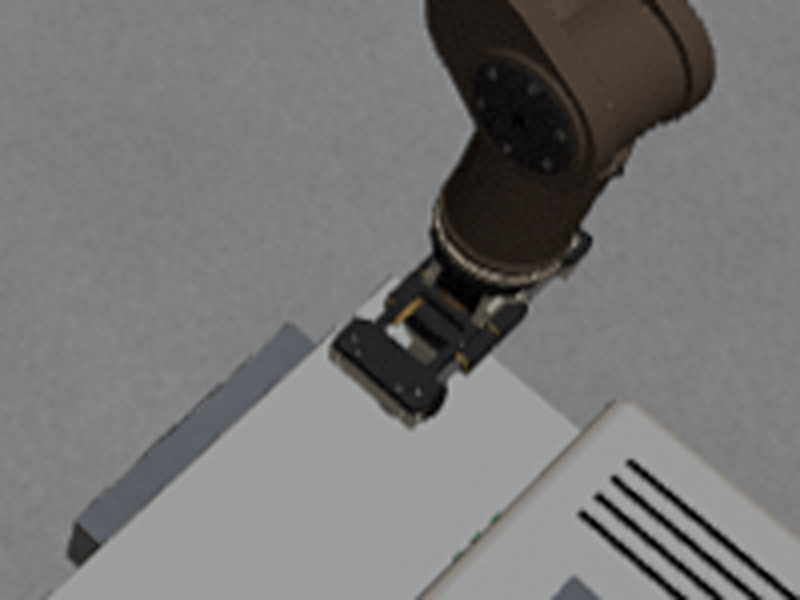

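Request:
send_rows(
  deltas=[
    {"hand":0.0,"linear":[-0.001,0,0.01],"turn":0},
    {"hand":0.0,"linear":[0,0,0.006],"turn":0},
    {"hand":0.0,"linear":[0,0,0],"turn":0},
  ],
)

```text
t: 63.3
eef_pos: [0.4327, 0.3532, 0.1292]
tool_rot: [-180.0, 0.1, 83.0]
contact_force: [0.7, -0.5, 0.4]
opening: 0.0003
```

Request:
send_rows(
  deltas=[
    {"hand":0.0,"linear":[0,0,0.005],"turn":0},
    {"hand":0.0,"linear":[0,0,0.005],"turn":0},
    {"hand":0.0,"linear":[0,0,0],"turn":0},
  ],
)

```text
t: 63.68
eef_pos: [0.4328, 0.3534, 0.1194]
tool_rot: [-180.0, 0.0, 83.0]
contact_force: [-0.3, -0.1, 0.9]
opening: 0.0002
```

Request:
send_rows(
  deltas=[
    {"hand":0.0,"linear":[0,0,0.003],"turn":0},
    {"hand":0.0,"linear":[0,0,0.003],"turn":0},
    {"hand":0.0,"linear":[0,0,0],"turn":0},
  ],
)

```text
t: 64.05
eef_pos: [0.4329, 0.3536, 0.1138]
tool_rot: [-180.0, 0.0, 83.0]
contact_force: [-0.7, -0.5, 0.5]
opening: 0.0003
```

Request:
send_rows(
  deltas=[
    {"hand":0.0,"linear":[0,0,0.003],"turn":0},
    {"hand":0.0,"linear":[0,0,0],"turn":0},
  ],
)

```text
t: 64.3
eef_pos: [0.433, 0.3538, 0.1109]
tool_rot: [180.0, -0.0, 83.0]
contact_force: [-1.1, 0.2, 3.0]
opening: 0.0004
```

Request:
send_rows(
  deltas=[
    {"hand":0.0,"linear":[0,0,0.003],"turn":0},
    {"hand":0.0,"linear":[0,0,0],"turn":0},
  ],
)

```text
t: 64.55
eef_pos: [0.433, 0.3538, 0.1079]
tool_rot: [180.0, -0.0, 83.0]
contact_force: [-0.2, -0.3, 4.1]
opening: 0.0001
```

Request:
send_rows(
  deltas=[
    {"hand":0.0,"linear":[0,0,0.003],"turn":0},
    {"hand":0.0,"linear":[0,0,0],"turn":0},
  ],
)

```text
t: 64.8
eef_pos: [0.433, 0.3538, 0.1055]
tool_rot: [180.0, -0.0, 83.0]
contact_force: [-1.8, -2.4, 10.9]
opening: 0.0007
```

Request:
send_rows(
  deltas=[
    {"hand":0.0,"linear":[0,0,0.002],"turn":0},
    {"hand":0.0,"linear":[0,0,0],"turn":0},
  ],
)

```text
t: 65.05
eef_pos: [0.4331, 0.354, 0.1051]
tool_rot: [179.9, 0.0, 83.0]
contact_force: [-4.4, -8.3, 28.5]
opening: 0.0005
```

Request:
send_rows(
  deltas=[
    {"hand":0.0,"linear":[0,0,0.002],"turn":0},
    {"hand":0.0,"linear":[0,0,0],"turn":0},
  ],
)

```text
t: 65.3
eef_pos: [0.4332, 0.3541, 0.1047]
tool_rot: [179.8, 0.0, 83.0]
contact_force: [-7.7, -13.0, 48.0]
opening: 0.0009
```

The button has bottomed: 48 N and the arm no longer moves down. I retract straight up.

Request:
send_rows(
  deltas=[
    {"hand":0.0,"linear":[0,0,-0.01],"turn":0},
    {"hand":0.0,"linear":[0,0,-0.03],"turn":0},
    {"hand":0.0,"linear":[0,0,-0.05],"turn":0},
    {"hand":0.0,"linear":[0,0,-0.05],"turn":0},
    {"hand":0.0,"linear":[-0.04,0,-0.03],"turn":0},
    {"hand":0.0,"linear":[-0.06,0,0],"turn":0},
    {"hand":0.0,"linear":[-0.06,0,0],"turn":0},
    {"hand":0.0,"linear":[0,0,0],"turn":0},
    {"hand":0.0,"linear":[0,0,0],"turn":0},
    {"hand":0.0,"linear":[0,0,0],"turn":0},
  ],
)

```text
t: 66.55
eef_pos: [0.4131, 0.1965, 0.271]
tool_rot: [-180.0, -0.1, 83.2]
contact_force: [0.5, 0.9, 0.9]
opening: 0.0008
```

```bash
python3 snap.py w38; python3 - <<'E'
from meas import *
for n in("scene","top"):cv2.imwrite(f"pics/{n}38.png",robot.capture(n))
i,m,o=load('w38');b=blobs(mask(i,'green'),100)[0];print(b[:2],o['contact_force'])
i1,m1,_=load('w13')
print(tri(m1,(113.1,209.7),m,b[0][1]))
E
```

```text
[0.4131 0.1965 0.271 ] [-1.7999e+02 -6.0000e-02  8.3180e+01] 66.55
[(899, (np.float64(277.1), np.float64(10.8)), (np.int32(256), np.int32(0), np.int32(43), np.int32(27)), 1)] [0.49739062 0.91773835 0.92484879]
(array([0.43489994, 0.34859718, 0.11869331]), np.float64(0.005740645276504487))
```

View pics/w38.png

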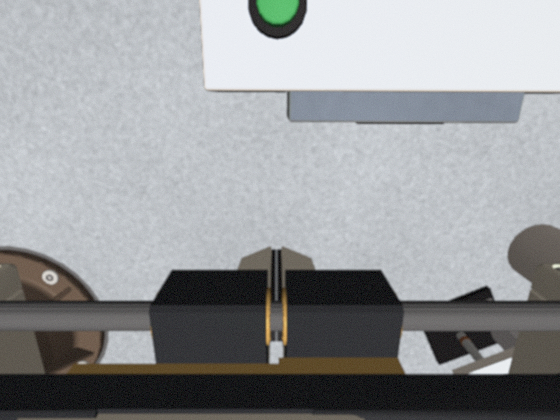

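View pics/scene38.png

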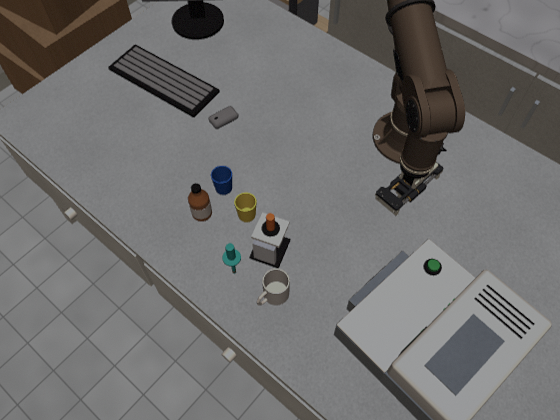

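View pics/top38.png

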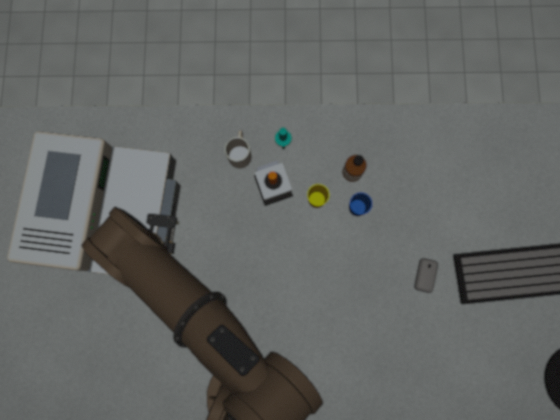

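```bash
python3 - <<'E'
from meas import *
a=cv2.imread("pics/scene0.png");b=cv2.imread("pics/scene38.png")
for im in(a,b):
    print([q[:3] for q in blobs(mask(im,'green'),60)[0][:2]],[q[:2] for q in blobs(mask(im,'orange'),60)[0][:2]],[q[:2] for q in blobs(mask(im,'blue'),60)[0][:1]],[q[:2] for q in blobs(mask(im,'yellow'),60)[0][:1]])
i,m,o=load('w38');p=onplane(m,(400,122.5),.081);q=onplane(m,(400,92),.095);print('gap',np.linalg.norm((p-q)[:2]))
o=robot.get_obs();print(o['t'],o['contact_force'],np.abs(o['qvel']).max())
robot.finish_job()
E
```

```text
[(122, (np.float64(433.3), np.float64(264.9)), (np.int32(428), np.int32(259), np.int32(12), np.int32(13))), (118, (np.float64(326.1), np.float64(206.8)), (np.int32(319), np.int32(200), np.int32(15), np.int32(15)))] [(183, (np.float64(197.9), np.float64(199.5))), (101, (np.float64(269.5), np.float64(220.8)))] [(454, (np.float64(221.8), np.float64(178.9)))] [(110, (np.float64(244.7), np.float64(204.4)))]
[(123, (np.float64(433.3), np.float64(264.9)), (np.int32(428), np.int32(259), np.int32(12), np.int32(13)))] [(187, (np.float64(198.0), np.float64(199.5))), (99, (np.float64(269.9), np.float64(220.9)))] [(452, (np.float64(221.8), np.float64(178.9)))] [(109, (np.float64(244.8), np.float64(204.4)))]
gap 0.03052555830734857
66.7 [0.44840268 0.6605254  0.02505869] 0.35238463320863417
the job is handed in; nothing more can be done
```

I carried out the whole task and handed it in at 66.7 s; no verdict was reported. The probe was dipped blue, yellow, blue, with the tip about 45 mm above the bench. It now hangs back in its stand. All three holders were on the bench and now lie in the bays: white, red, green from the near end to the far end. The drawer was pushed to its stop, and the start button was pressed down and let up.

**Last checks:**
- **Positions:** In the scene camera, the button, probe, bottle and both beakers are within half a pixel of their starting positions. The mug and mouse look unmoved.
- **Drawer:** The panel stands 30.5 mm proud of the spectrometer by the last measurement (28.5 mm in an earlier one), against 30 mm when home. The holders were seen flat in their bays before the push and cannot be seen now.
- **Contact:** The arm is clear, with contact force about 0.

**What failed or disagreed:**
- I lifted off the probe once before the fingers had closed, then grasped it again.
- My first grasp of the green holder closed above its rib. The fingertips did not reach the stated 19 mm ahead of the TCP; they ended about 5 mm behind it, so I grasped lower after that.
- The force reading reached 48 N at the bottom of the button press. The fingertips were pressing, so I took the 40 N limit on the arm and gripper body as not applying.

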